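# Day-mark a food box in the toggle press

### The job

Mark the food box in the nest with day 5: turn the day sleeve to 5, then swing the clamp handle over centre so that the stamp locks down on the box's lid, and swing the handle fully back to open. Then lift the box out and set it down gently, upright and flat in the steel tray, with the sleeve still at 5; leave the bottle, bowl and jar alone.

Things in the scene. Friction and masses are not known exactly. Their poses are not given: they have to be found in the camera images.
- fixture: Marking fixture, fixed: an aluminium base plate 14 mm thick (x -173 to +92, y -185 to +185 mm) with a nest, a toggle clamp and a numbered sleeve. Origin on the table surface, straight under the arm's hinge (108 mm up). x: along the clamp's hinges; y: from the clamp to the nest (centred at y = +135 mm); z up. Handle and arm swing in its y-z plane. Axes of its points are the same.
- handle_hinge (a point): The clamp handle's hinge axis (along the fixture's x), 59 mm above the table at y = -42 mm of the fixture, between two steel cheek plates (48 mm over both); handle_grip moves on a circle of 150 mm about it.
- clamp_handle (a joint): Handle angle (rad). 0: open stop, handle leaning 75 deg back from upright to the fixture's -y, arm lifted. Grows as the handle swings up and over towards the nest; a link brings the arm down. Dead centre 1.5; 1.6 is the locked stop (17 deg past upright), where it stays by itself. Light (a few N); its weight may carry it in mid swing: take it to a stop before letting go.
- handle_grip (a point): Grip point of the handle, 150 mm from its hinge, in its black rubber grip: 24 mm wide along the hinge axis, 26 mm thick, 80 mm long (100 to 180 mm from the hinge). Held across the 24 mm it can pivot between the fingers while the hand, pointing down, follows the arc about the hinge.
- stamp_head: Black rubber stamp head, 34 mm across, on a sprung plunger under the end of the clamp arm, 135 mm from the arm's hinge. Origin at the centre of its lower face. Locked, it presses on the middle of the lid with 4 to 5 N. With the clamp open the arm stands upright, its highest point 270 mm above the table near the hinge: clear of a hand over the box, but cross above or around it.
- sleeve_grip (a point): Point on the day sleeve's upright axis at the height to grip, 50 mm above the table. A ribbed steel cylinder 48 mm across and 46 mm tall, top 66 mm above the table, with a white pointer stripe, at x = -105, y = -70 mm of the fixture, on a flat grey skirt 68 mm across, 7 mm thick. Any finger direction will do.
- day_sleeve (a joint): Sleeve angle (rad), growing clockwise seen from above. It clicks at 0, 0.4, 0.8, 1.2, 1.6, 2.0: white pointer at the black numbers 1 to 6 on the plate; number 5 is 1.6. The pointer stands 1.0 rad from the fixture's -y axis towards +x at number 1, 0.6 rad towards -x at number 5. Light clicks (0.06 N m) pull it to the nearest number when let go.
- food_box: The food box: a closed steel box with a white lid and a blank paper label on it, 150 mm long (its x), 56 mm wide (its y), 60 mm tall, 0.3 to 0.6 kg. Origin at its centre. It starts in the nest, on the plate, with a few mm of play between 12 mm high stops at its ends and corners; the middle 90 mm of its long sides is free for fingers.
- tray: Shallow open steel tray, fixed, 270 mm long (its x), 185 mm wide (its y), 35 mm tall, walls and floor about 4 to 5 mm thick. Origin at the centre of its underside.
- water_bottle: Bystander: clear plastic bottle, 68 mm across, 210 mm tall; origin at the centre of its underside.
- bowl: Bystander: clear plastic bowl, 120 mm across, 55 mm tall; origin at the centre of its underside.
- jar: Bystander: glass jar with a steel cap, 72 mm across, 100 mm tall; origin at the centre of its underside.
- nest_floor (a point): Centre of the nest's floor, the upper face of the base plate, 14 mm above the table, where the box stands; axes as the fixture's.
Mind the look-alikes: they are no part of the job. There is more than one size of the food_box; the one meant has the size given above.

How it is judged:
By the outcome, as a careful person would: the job done as asked, in the order asked, and still so for the second after the job is handed in, with the robot touching nothing.
It also fails if it takes over 67 s, if anything falls off the work surface, if the arm or the gripper's body presses on something with over 40 N, if the wrist force passes 120 N, or if a joint passes its speed limit or range.

### The arm

A 6-joint arm with a two-finger parallel gripper is mounted at the origin on the work surface. World frame = base frame: x ahead of the robot, y to its left, z up, the work surface at z = 0. Lengths are in m, angles in degrees, forces in N, time in s.
With the tool pointing down it reaches from about 0.4 to 0.825 m from the base axis. Payload 7 kg.
Tool frame: the origin (TCP) lies midway between the tips of the shut fingers; the grasp point (between the pads) lies 19 mm behind it; z points along the fingers, x is the direction in which the jaws open and shut, and the axes are right-handed (so a half turn about z gives the same grasp; the last joint's range is limited). The gripper opens to 88 mm and grips with 3 to 60 N. Pads are 19 mm wide; open, the fingers measure 130 mm over their backs; the gripper's body (78 mm by 193 mm) begins 47 mm behind the grasp point.
Start: joints at [89.96, 20.546, 0.682, 0, -70.136, -16.507], TCP at [0.192, 0.647, 0.227] pointing down, gripper open.
Joint ranges: [-176.03, 176.03], [-82.01, 121.73], [-58.28, 71.71], [-173.87, 95.51], [-174.79, -0.11], [-173.66, 173.66]. Speed limits (degrees/s): [136.94, 136.94, 172.46, 180, 180, 180].

### API

Orientations are given as [roll, pitch, yaw] about the fixed x, y, z axes, in that order (R = Rz(yaw) Ry(pitch) Rx(roll)).
In Python, from plant import ctrl, vision, nets gives the robot as it stands.
- The arm moves only by the shell command python3 -m jog 'ROWS'. ROWS is text: rows parted by semicolons, each of 7 numbers parted by spaces: the turn, a rotation vector about the tool's x, y, z in units of 0.1 rad (1.0 is 0.1 rad), then the shift along the tool's x, y, z in units of 4 cm (1.0 is 4 cm), then the opening, from -1 (shut) to 1 (fully open). In form: rx ry rz x y z jaw; .... A call has 1 to 8 rows; each row shifts and turns the commanded pose from where the row before left it, along the tool's axes as they then stand; what a row does not reach is not made up. A row lasts 1/8 s, in which the tool goes at most 62.5 mm and 10.7 degrees, less where a joint would pass 70% of its speed; a pose out of reach is approached as far as the arm can. A call with a number of a shift or a turn outside -1 to 1 is refused whole. A call with a gripper value outside its range is refused whole. The fingers move at their own pace and stop on an object; the grip force is fixed at half the most. Time passes only in rows, so rows that do not move let the fingers close. It gives the time, the measured TCP pose, the force and the opening at its end, in the units of the state.
- ctrl.get_obs(): the state, without advancing time (a new reading comes with each control period).
- vision.snapshot(name): name is "scene" or "top"; returns (picture, depth): 384x512x3 uint8, red, green, blue; 384x512 float32, m along the optical axis (not along the pixel's ray), 0 where there is no reading.
- vision.camera_info(name): a dict with "camera_matrix" (3x3 intrinsics, pixels), "camera_from_world" (4x4, takes a point from world to camera coordinates). Camera axes: x right, y down, z forward; pixel columns grow to the right and rows downward; lengths in m; the calibration is good to about 2 mm. A picture is of the moment at which its call begins. camera_info takes no time and is no camera call.
- ctrl.close_job(): hands the job in, once; it reports no verdict.
Trained networks look in the newest picture that a camera, given by its name, has taken for a name from the list of things; names that differ only in an ending like _2 or _b are one class to them, and where a whole thing is asked for, a point or a joint stands for the part that bears it (a point fixed in the world has none). Each returns a list of dicts, best first, with "score" (0 to 1); they miss things now and then, are a little off and sometimes report something else, mostly with a low value. They report only what shows in the picture. A call takes as long as a camera call. They do not tell look-alikes from the thing itself.
- nets.boxes_of(target, camera): "location" ([x, y, z] in m, in world coordinates, good to about 4 mm: the middle of the surface that is visible of it).
The state is a dict: "clock": time; "joint_pos": joint angles; "qvel": joint speeds; "tau": joint torques, N m; "tool_pos": TCP position; "orientation": TCP orientation; "force": force on the tool from outside, world axes, zero at the start; "moment": the same for the moment, N m; "opening": finger opening in m.
Only numpy, scipy, OpenCV 4.12 (cv2) and the standard library are available. Lean on these libraries where they do the work, as an engineer would, in place of code of your own. Each camera call takes 0.05 s, during which the arm holds its last target.

## Working session

There is one attempt and no reset: what is moved stays moved. The work goes in short steps, Python scripts to look and compute and a shell command to move; the robot and the scene stay as the last step left them, time stands still between calls to the robot, and variables do not carry over. Pictures are saved under pics/ and viewed, and the job is handed in when it is done.

```bash
ls; mkdir -p pics; python3 - <<'E'
from plant import ctrl, vision, nets
import cv2,numpy as np
o=ctrl.get_obs();print(o)
for n in("scene","top"):
    p,d=vision.snapshot(n); np.savez(f'pics/{n}0.npz',p=p,d=d)
    i=vision.camera_info(n);print(n,i)
    cv2.imwrite(f'pics/{n}0.png',cv2.resize(p[:,:,::-1],(800,600),interpolation=cv2.INTER_CUBIC))
E
```

```text
pics
{'clock': 0.0, 'joint_pos': array([ 8.99608622e+01,  2.05926629e+01,  6.33550212e-01, -1.78916568e-02,
       -7.01341094e+01, -1.65073957e+01]), 'qvel': array([-0.09143643, -0.07598308,  0.0504781 , -0.00388808,  0.07013198,
       -0.06283031]), 'tau': array([ 1.37433013e-03, -5.82713664e+01,  2.93049073e+01,  6.99698567e+00,
        6.95427079e-03, -1.62337628e-04]), 'tool_pos': array([0.19213068, 0.64658375, 0.22561412]), 'orientation': array([-1.79989636e+02, -9.41590549e-02, -1.06552636e+02]), 'force': array([ 0.57213445,  0.33617768, -0.06573797]), 'moment': array([-0.01748822, -0.00141613, -0.0296207 ]), 'opening': 0.08750951154391699}
scene {'camera_matrix': array([[428.914842  ,   0.        , 254.7741607 ],
       [  0.        , 428.914842  , 188.51613567],
       [  0.        ,   0.        ,   1.        ]]), 'camera_from_world': array([[-0.72919471,  0.6842089 , -0.01154403,  0.39781531],
       [ 0.39928014,  0.41171086, -0.81918834, -0.01206529],
       [-0.55574315, -0.6019571 , -0.5734084 ,  1.76441279],
       [ 0.        ,  0.        ,  0.        ,  1.        ]])}
top {'camera_matrix': array([[354.86884296,   0.        , 252.23926143],
       [  0.        , 354.86884296, 190.13416772],
       [  0.        ,   0.        ,   1.        ]]), 'camera_from_world': array([[-0.00609705, -0.99996852, -0.00507798, -0.05368526],
       [-0.97454789,  0.0070799 , -0.2240676 ,  0.49898172],
       [ 0.2240965 ,  0.00358258, -0.97456038,  1.26951099],
       [ 0.        ,  0.        ,  0.        ,  1.        ]])}
```

View pics/scene0.png

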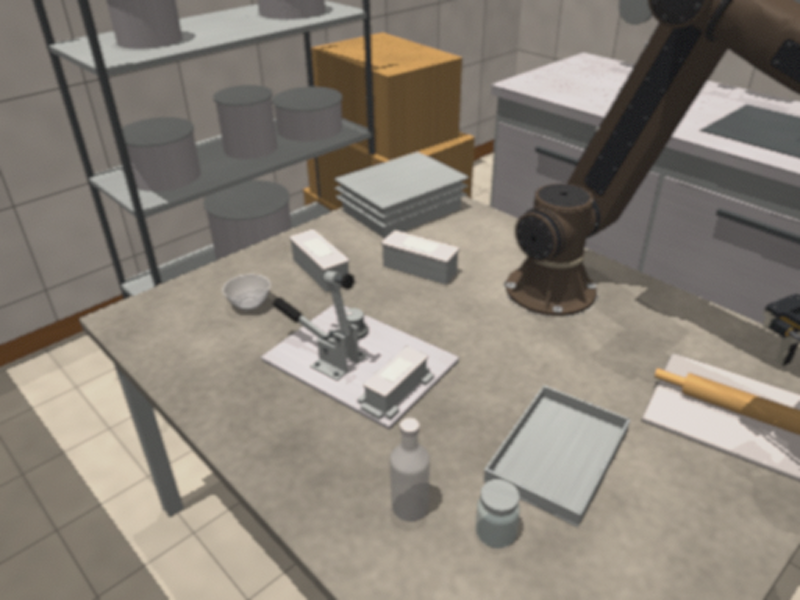

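View pics/top0.png

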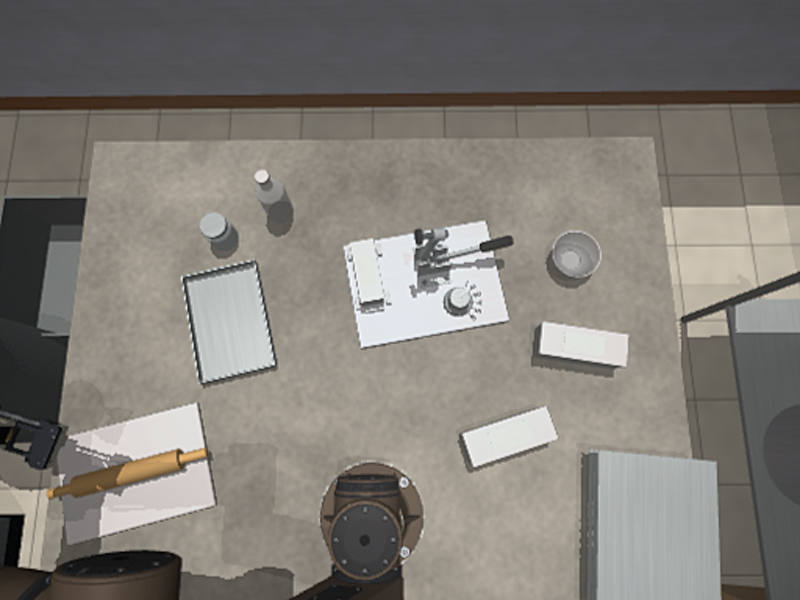

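```bash
cat > h.py <<'E'
from plant import ctrl, vision, nets
import cv2,numpy as np
def cloud(n,d):
    i=vision.camera_info(n);K=i['camera_matrix'];T=np.linalg.inv(i['camera_from_world'])
    v,u=np.mgrid[:d.shape[0],:d.shape[1]]
    P=np.stack([(u-K[0,2])/K[0,0]*d,(v-K[1,2])/K[1,1]*d,d],-1)
    return P@T[:3,:3].T+T[:3,3]
def proj(n,p):
    i=vision.camera_info(n);K=i['camera_matrix'];T=i['camera_from_world']
    q=T[:3,:3]@np.array(p)+T[:3,3];q=K@q;return q[:2]/q[2]
E
python3 - <<'E'
from h import *
z=np.load('pics/top0.npz');p,d=z['p'],z['d'];W=cloud('top',d)
Z=W[...,2]
print('table z',np.median(Z[100:140,140:200]))
def rect(m,name):
    m=m.astype(np.uint8);n,l,s,c=cv2.connectedComponentsWithStats(m)
    for k in range(1,n):
        if s[k,4]>150:
            pts=W[l==k];r=cv2.minAreaRect(pts[:,:2].astype(np.float32)*1000)
            print(name,s[k],np.round(r[0],1),np.round(r[1],1),round(r[2],2),'z',np.round(np.percentile(Z[l==k],[5,50,95]),4))
g=p.astype(int).min(2)
roi=np.zeros(Z.shape,bool);roi[130:230,215:330]=1
rect(roi&(Z>.007)&(Z<.021)&(g>170),'plate')
roi=np.zeros(Z.shape,bool);roi[100:310,110:400]=1
rect(roi&(Z>.045)&(Z<.085)&(g>150),'boxes')
rect(roi&(Z>.025)&(Z<.045),'tray')
for t in['fixture','handle_grip','sleeve_grip','food_box','tray','stamp_head','day_sleeve','water_bottle','bowl','jar']:
    print(t,[(np.round(b['location'],4),round(b['score'],2)) for b in nets.boxes_of(t,'top')])
E
```

```text
table z -0.00045728753997786864
plate [281 142  33  20 408] [ 665.2 -234. ] [ 65.9 127.4] 11.49 z [0.0091 0.0135 0.0179]
plate [ 220  150  106   73 3417] [ 547.3 -132.1] [263.8 368. ] 10.15 z [0.009  0.0134 0.0179]
boxes [224 153  22  41 595] [562.8   9. ] [153.   57.3] 10.35 z [0.0695 0.0735 0.0778]
boxes [ 345  206   55   29 1092] [ 381.4 -489.9] [194.   75.6] 80.83 z [0.0753 0.0793 0.0834]
boxes [ 296  260   61   39 1265] [ 175.9 -312.6] [ 75.4 200.2] 17.23 z [0.0746 0.0794 0.0833]
tray [355 150  28  27 173] [ 611.7 -508.8] [103.9  87.1] 33.57 z [0.0255 0.033  0.0438]
tray [116 166  61  80 351] [451.3 347.9] [272.1 186.7] 13.24 z [0.0265 0.0324 0.0374]
fixture []
handle_grip [(array([ 0.6013, -0.2608,  0.0935]), 0.68), (array([ 0.4915, -0.209 ,  0.065 ]), 0.48)]
sleeve_grip [(array([ 0.4883, -0.2088,  0.0676]), 0.75), (array([ 0.5379, -0.1417,  0.0131]), 0.36)]
food_box [(array([0.5575, 0.0094, 0.0762]), 0.94), (array([ 0.1756, -0.3058,  0.0807]), 0.73), (array([ 0.3747, -0.4851,  0.0752]), 0.66)]
tray [(array([0.4514, 0.3569, 0.0059]), 0.76), (array([0.6579, 0.3689, 0.092 ]), 0.31)]
stamp_head []
day_sleeve [(array([ 0.4872, -0.2084,  0.0655]), 0.61), (array([ 0.6067, -0.2599,  0.0988]), 0.3)]
water_bottle [(array([0.7264, 0.2272, 0.1356]), 0.67), (array([ 0.5381, -0.1449,  0.0087]), 0.55)]
bowl [(array([ 0.6166, -0.5134,  0.0266]), 0.8)]
jar [(array([0.6581, 0.3656, 0.0927]), 0.73)]
```

```bash
cat >> h.py <<'E'
O=np.array([.5872,-.1250]);TH=np.radians(10.15)
def F(x,y,z):
    c,s=np.cos(TH),np.sin(TH);return np.array([O[0]+c*x-s*y,O[1]+s*x+c*y,z])
E
cat > ov.py <<'E'
from h import *
def draw(n,p,out,crop,f):
    x0,y0,x1,y1=crop
    im=cv2.resize(p[y0:y1,x0:x1,::-1],None,fx=f,fy=f,interpolation=cv2.INTER_CUBIC).copy()
    def q(a): 
        u=(proj(n,a)-[x0,y0]+.5)*f; return tuple(np.round(u).astype(int))
    def loop(pts,c): cv2.polylines(im,[np.array([q(a) for a in pts],np.int32)],True,c,1)
    loop([F(x,y,.014) for x,y in((-.173,-.185),(.092,-.185),(.092,.185),(-.173,.185))],(0,0,255))
    t=np.linspace(0,6.28,40)
    loop([F(-.105+.024*np.cos(a),-.07+.024*np.sin(a),.066) for a in t],(0,200,0))
    loop([F(-.105+.034*np.cos(a),-.07+.034*np.sin(a),.021) for a in t],(200,0,0))
    loop([F(x,.135+y,.074) for x,y in((-.075,-.028),(.075,-.028),(.075,.028),(-.075,.028))],(0,0,255))
    cv2.circle(im,q(F(0,-.042-.15*np.sin(np.radians(75)),.059+.15*np.cos(np.radians(75)))),4,(0,0,255),1)
    cv2.circle(im,q(F(0,-.042,.059)),4,(255,0,255),1)
    cv2.imwrite(out,im)
E
python3 - <<'E'
from ov import *
for n,c,f in(('top',(215,130,345,230),6),('scene',(150,160,310,280),5)):
    draw(n,np.load(f'pics/{n}0.npz')['p'],f'pics/ov_{n}.png',c,f)
E
```

```text
(no output)
```

View pics/ov_top.png

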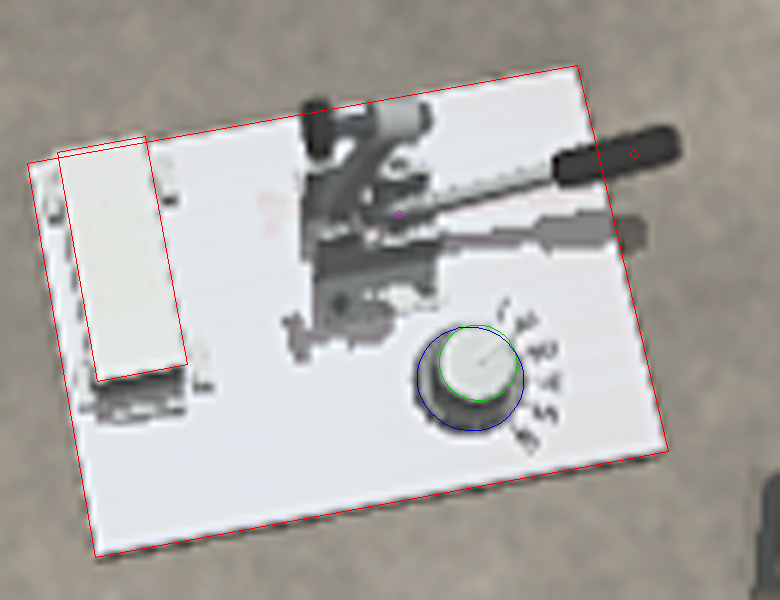

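View pics/ov_scene.png

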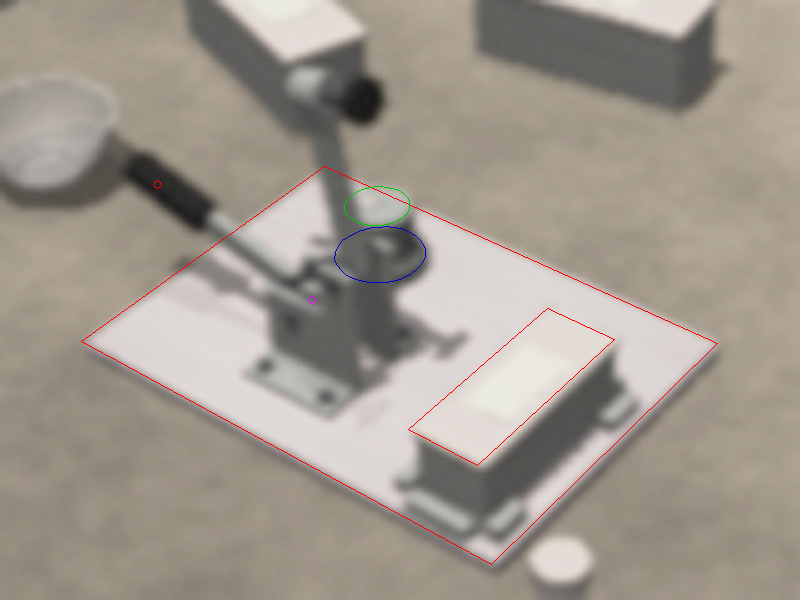

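```bash
cat > plan.py <<'E'
# usage: plan.py x y z yaw jaw [maxshift]
import sys
from h import *
a=[float(v) for v in sys.argv[1:]]
o=ctrl.get_obs();p=np.array(o['tool_pos']);yaw=np.radians(o['orientation'][2])
print('t',round(o['clock'],2),'at',np.round(p,4),np.round(o['orientation'],2),'F',np.round(o['force'],1),'op',round(o['opening'],4),'j',np.round(o['joint_pos'],0))
t=np.array(a[:3]);ty=np.radians(a[3]);m=a[5] if len(a)>5 else 1.0
dy=(ty-yaw+np.pi)%(2*np.pi)-np.pi
rows=[]
for k in range(60):
    dy=(ty-yaw+np.pi)%(2*np.pi)-np.pi
    d=t-p; c,s=np.cos(yaw),np.sin(yaw)
    l=np.array([c*d[0]+s*d[1], s*d[0]-c*d[1], -d[2]])/.04
    if abs(l).max()<.02 and abs(dy)<.003: break
    # remaining rows so both end together
    l=l*min(1,m/max(abs(l).max(),1e-9)); rz=np.clip(-dy/.1,-1,1)
    l=np.round(l,2);rz=round(rz,2)
    rows.append('0 0 %g %g %g %g %g'%(rz,*l,a[4]))
    p=p+.04*np.array([c*l[0]+s*l[1], s*l[0]-c*l[1], -l[2]]);yaw-=.1*rz
for i in range(0,len(rows),8): print('; '.join(rows[i:i+8]))
E
python3 - <<'E'
import numpy as np,cv2
p=np.load('pics/top0.npz')['p'][170:215,280:325,::-1]
cv2.imwrite('pics/zs.png',cv2.resize(p,None,fx=13,fy=13,interpolation=cv2.INTER_CUBIC))
E
python3 plan.py 0.45 0.2 0.235 -45.5 1
```

```text
t 0.6 at [0.1922 0.647  0.2266] [ 180.     -0.   -106.55] F [ 0.2 -0.7  0.1] op 0.0874 j [ 90.  21.   1.  -0. -70. -17.]
0 0 -1 0.95 -1 -0.02 1; 0 0 -1 1 -0.86 -0.02 1; 0 0 -1 1 -0.7 -0.02 1; 0 0 -1 1 -0.56 -0.02 1; 0 0 -1 1 -0.44 -0.02 1; 0 0 -1 1 -0.32 -0.02 1; 0 0 -1 1 -0.22 -0.02 1; 0 0 -1 1 -0.11 -0.02 1
0 0 -1 1 -0.01 -0.01 1; 0 0 -1 1 0.09 -0.02 1; 0 0 -0.65 1 0.19 -0.01 1; 0 0 -0 0.62 0.15 -0.01 1
```

View pics/zs.png

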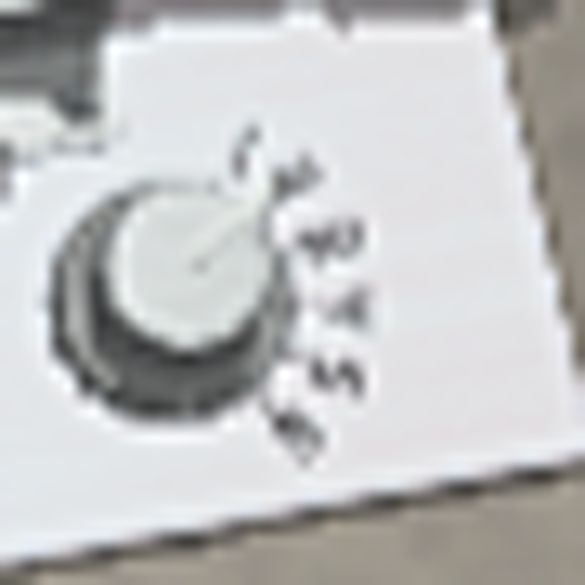

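The pointer runs from about (195,265) to (265,205) in the zoom, so it stands at number 2 and needs +1.2 rad. Next I move towards the sleeve.

```bash
python3 -m jog '0 0 -1 0.95 -1 -0.02 1; 0 0 -1 1 -0.86 -0.02 1; 0 0 -1 1 -0.7 -0.02 1; 0 0 -1 1 -0.56 -0.02 1; 0 0 -1 1 -0.44 -0.02 1; 0 0 -1 1 -0.32 -0.02 1; 0 0 -1 1 -0.22 -0.02 1; 0 0 -1 1 -0.11 -0.02 1'; python3 -c "
from h import *;print(F(-.105,-.07,.05))"; python3 plan.py 0.45 0.2 0.235 -45.5 1;
```

```text
clock: 1.6
tool_pos: [0.3773, 0.3257, 0.2333]
orientation: [-180.0, 0.0, -60.5]
force: [0.6, 0.5, 0.0]
opening: 0.0878
[ 0.49617908 -0.21240819  0.05      ]
t 1.6 at [0.3773 0.3257 0.2333] [-1.7996e+02  2.0000e-02 -6.0520e+01] F [0.6 0.5 0. ] op 0.0878 j [ 63.   3. -20.   0. -66.  56.]
0 0 -1 1 -0.01 -0.01 1; 0 0 -1 1 0.09 -0.01 1; 0 0 -0.62 1 0.19 -0.01 1; 0 0 -0 0.59 0.15 -0.01 1
```

```bash
python3 -m jog '0 0 -1 1 -0.01 -0.01 1; 0 0 -1 1 0.09 -0.01 1; 0 0 -0.62 1 0.19 0 1; 0 0 0 0.59 0.15 0 1'; python3 plan.py 0.4962 -0.2124 0.235 -45.5 1
```

```text
clock: 2.1
tool_pos: [0.4498, 0.1995, 0.2341]
orientation: [-180.0, -0.0, -45.7]
force: [-0.4, 0.1, -0.4]
opening: 0.0878
t 2.1 at [0.4498 0.1995 0.2341] [-179.97   -0.    -45.71] F [-0.4  0.1 -0.4] op 0.0878 j [ 47.   3. -21.   0. -66.  87.]
0 0 -0.04 1 0.78 -0 1; 0 0 0 1 0.78 -0 1; 0 0 0 1 0.78 -0 1; 0 0 0 1 0.78 -0 1; 0 0 0 1 0.79 -0.01 1; 0 0 0 1 0.78 -0 1; 0 0 0 1 0.79 -0.01 1; 0 0 0 1 0.78 -0 1
0 0 0 0.16 0.13 -0 1
```

```bash
python3 -m jog '0 0 -0.04 1 0.78 0 1; 0 0 0 1 0.78 0 1; 0 0 0 1 0.78 0 1; 0 0 0 1 0.78 0 1; 0 0 0 1 0.79 0 1; 0 0 0 1 0.78 0 1; 0 0 0 1 0.79 0 1; 0 0 0 1 0.78 0 1'; python3 -m jog '0 0 0 0.16 0.13 0 1; 0 0 0 0 0 0 1';python3 plan.py 0.4962 -0.2124 0.031 -45.5 1; python3 - <<'E'
from h import *
for n in("scene","top"):
    p,d=vision.snapshot(n)
    np.savez(f'pics/{n}1.npz',p=p,d=d)
    a=p[110:290,140:340] if n=='scene' else p[110:250,190:360]
    cv2.imwrite(f'pics/{n}1.png',cv2.resize(a[:,:,::-1],None,fx=3.8,fy=3.8,interpolation=cv2.INTER_CUBIC)[:600])
E
```

```text
clock: 3.1
tool_pos: [0.4949, -0.2045, 0.2341]
orientation: [-180.0, -0.0, -45.5]
force: [0.6, 0.9, 0.6]
opening: 0.0876
clock: 3.35
tool_pos: [0.4954, -0.2114, 0.2336]
orientation: [180.0, 0.0, -45.6]
force: [-0.1, 0.3, 0.1]
opening: 0.0877
t 3.35 at [ 0.4954 -0.2114  0.2336] [ 1.7999e+02  2.0000e-02 -4.5560e+01] F [-0.1  0.3  0.1] op 0.0877 j [ -2.   7. -16.  -0. -67. 137.]
0 0 -0.01 0.01 0 1 1; 0 0 -0 0.01 0 1 1; 0 0 -0 0 0 1 1; 0 0 -0 0.01 0 1 1; 0 0 -0 0 0 1 1; 0 0 -0 0 0 0.06 1
```

View pics/scene1.png

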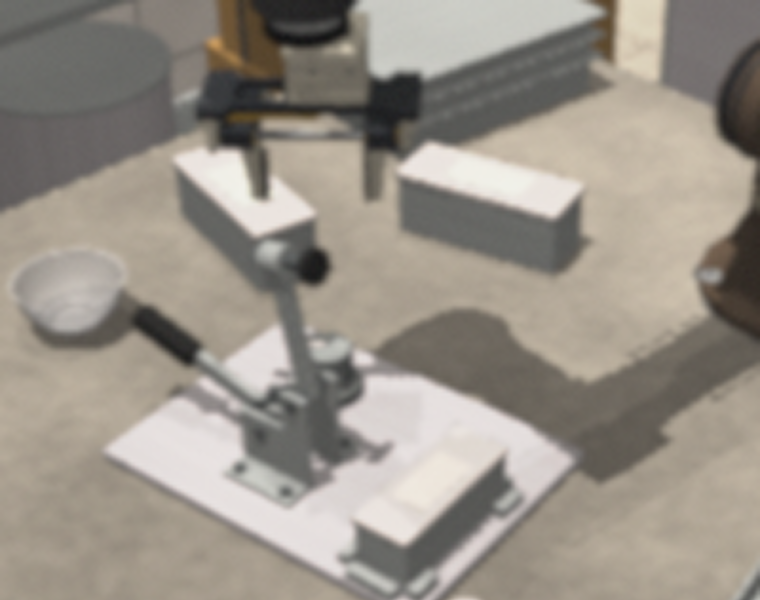

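View pics/top1.png

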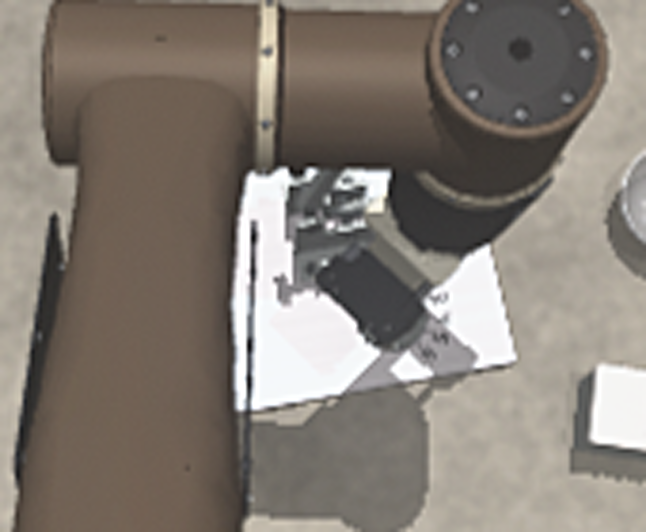

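```bash
python3 - <<'E'
from h import *
for n in ('top','scene'):
    z=np.load(f'pics/{n}1.npz');W=cloud(n,z['d']);p=z['p']
    P=W[(W[...,2]>.2)&(W[...,0]>.38)&(W[...,1]>-.4)&(W[...,1]<.15)&(W[...,2]<1)&(W[...,0]<.8)]
    # relative to tcp, slice by y
    for y0 in np.arange(-.36,.1,.04):
        q=P[(P[:,1]>=y0)&(P[:,1]<y0+.04)]
        for x0 in np.arange(.38,.7,.08):
            r=q[(q[:,0]>=x0)&(q[:,0]<x0+.08)]
            if len(r)>5: print(n,'y%.2f x%.2f'%(y0,x0),'z',np.round(np.percentile(r[:,2],[2,50,98]),3),len(r))
E
```

```text
top y-0.32 x0.46 z [0.316 0.329 0.345] 28
top y-0.28 x0.38 z [0.47  0.615 0.671] 24
top y-0.28 x0.46 z [0.428 0.673 0.676] 250
top y-0.24 x0.38 z [0.319 0.591 0.675] 633
top y-0.24 x0.46 z [0.671 0.675 0.678] 699
top y-0.24 x0.54 z [0.669 0.671 0.674] 10
top y-0.20 x0.38 z [0.323 0.517 0.673] 755
top y-0.20 x0.46 z [0.345 0.671 0.677] 992
top y-0.16 x0.38 z [0.335 0.602 0.638] 313
top y-0.16 x0.46 z [0.326 0.652 0.659] 724
top y-0.16 x0.54 z [0.202 0.207 0.213] 11
top y-0.12 x0.38 z [0.601 0.625 0.637] 156
top y-0.12 x0.46 z [0.637 0.653 0.66 ] 660
top y-0.12 x0.54 z [0.235 0.25  0.64 ] 13
top y-0.08 x0.38 z [0.614 0.678 0.709] 488
top y-0.08 x0.46 z [0.642 0.658 0.667] 614
top y-0.08 x0.54 z [0.636 0.638 0.641] 6
top y-0.04 x0.38 z [0.675 0.697 0.716] 664
top y-0.04 x0.46 z [0.645 0.659 0.673] 572
top y-0.04 x0.54 z [0.634 0.634 0.638] 6
top y-0.00 x0.38 z [0.623 0.687 0.714] 453
top y-0.00 x0.46 z [0.638 0.658 0.67 ] 606
top y-0.00 x0.54 z [0.637 0.64  0.641] 19
top y0.04 x0.38 z [0.604 0.619 0.63 ] 17
top y0.04 x0.46 z [0.63  0.654 0.661] 134
scene y-0.32 x0.46 z [0.321 0.342 0.34
[... 425 characters left out ...]
.38 z [0.324 0.343 0.346] 65
scene y-0.16 x0.46 z [0.303 0.581 0.659] 373
scene y-0.16 x0.54 z [0.203 0.254 0.631] 233
scene y-0.12 x0.46 z [0.332 0.648 0.66 ] 159
scene y-0.12 x0.54 z [0.24  0.601 0.636] 202
scene y-0.08 x0.38 z [0.671 0.689 0.712] 32
scene y-0.08 x0.46 z [0.574 0.656 0.668] 217
scene y-0.08 x0.54 z [0.586 0.619 0.644] 220
scene y-0.04 x0.38 z [0.676 0.697 0.718] 284
scene y-0.04 x0.46 z [0.579 0.66  0.675] 287
scene y-0.04 x0.54 z [0.585 0.619 0.644] 211
scene y-0.00 x0.38 z [0.623 0.673 0.713] 808
scene y-0.00 x0.46 z [0.579 0.659 0.672] 266
scene y-0.00 x0.54 z [0.583 0.621 0.645] 259
scene y0.04 x0.46 z [0.571 0.618 0.659] 707
scene y0.04 x0.54 z [0.585 0.615 0.646] 106
```

```bash
python3 -m jog '0 0 1 0.02 0 1 1; 0 0 1 0 0 1 1; 0 0 0 0 0 1 1; 0 0 0 0 0 1 1; 0 0 0 0 0 0.5 1; 0 0 0 0 0 0 1';python3 plan.py 0.4962 -0.2124 0.031 -57 1
```

```text
clock: 4.2
tool_pos: [0.4954, -0.2103, 0.0527]
orientation: [179.9, 0.1, -56.8]
force: [-1.2, 0.4, 0.2]
opening: 0.0876
t 4.2 at [ 0.4954 -0.2103  0.0527] [ 1.7987e+02  1.0000e-01 -5.6830e+01] F [-1.2  0.4  0.2] op 0.0876 j [ -2.  18. -29.  -0. -43. 125.]
0 0 0.03 0.06 0.01 0.54 1
```

```bash
python3 -m jog '0 0 0 0.06 0.01 0.53 1; 0 0 0 0 0 0 -1; 0 0 0 0 0 0 -1; 0 0 0 0 0 0 -1; 0 0 0 0 0 0 -1';python3 plan.py 0.4962 -0.2124 0.031 -57 -1
```

```text
clock: 4.82
tool_pos: [0.4975, -0.2137, 0.0333]
orientation: [-180.0, -0.0, -56.9]
force: [-6.0, 12.8, 8.3]
opening: 0.0534
t 4.83 at [ 0.4975 -0.2137  0.0333] [-1.7995e+02 -3.0000e-02 -5.6930e+01] F [-6.  12.8  8.3] op 0.0534 j [ -2.  20. -30.  -0. -40. 126.]
0 0 0.01 -0.04 0.01 0.06 -1
```

```bash
python3 -m jog '0 0 0 -0.06 0 0.04 -1; 0 0 0 0 0 0 -1; 0 0 0 0 0 0 -1';python3 plan.py 0.4962 -0.2124 0.031 -57 -1
```

```text
clock: 5.2
tool_pos: [0.4953, -0.2116, 0.0322]
orientation: [180.0, 0.0, -56.9]
force: [-4.2, 3.2, 13.5]
opening: 0.0475
t 5.2 at [ 0.4953 -0.2116  0.0322] [ 1.7998e+02  2.0000e-02 -5.6920e+01] F [-4.2  3.2 13.5] op 0.0475 j [ -2.  20. -30.   0. -40. 125.]
0 0 0.01 0.03 -0.01 0.03 -1
```

```bash
python3 -m jog '0 0 1 0 0 -0.03 -1; 0 0 1 0 0 0 -1; 0 0 1 0 0 0 -1; 0 0 1 0 0 0 -1; 0 0 1 0 0 0 -1; 0 0 1 0 0 0 -1; 0 0 1 0 0 0 -1; 0 0 1 0 0 0 -1';python3 -m jog '0 0 0 0 0 0 -1;0 0 0 0 0 0 1; 0 0 0 0 0 0 1; 0 0 0 0 0 0 1; 0 0 0 0 0 0 1'; python3 plan.py 0.4962 -0.2124 0.031 -57 1
```

```text
clock: 6.2
tool_pos: [0.495, -0.2105, 0.0323]
orientation: [179.9, 0.1, -103.0]
force: [-2.4, 10.0, 5.6]
opening: 0.0474
clock: 6.82
tool_pos: [0.4959, -0.2119, 0.0322]
orientation: [-180.0, -0.0, -102.8]
force: [0.2, 0.9, -0.6]
opening: 0.0821
t 6.83 at [ 0.4959 -0.2119  0.0322] [-180.     -0.   -102.78] F [ 0.2  0.9 -0.6] op 0.0821 j [ -2.  20. -30.   0. -40.  80.]
0 0 -1 0.01 -0.01 0.03 1; 0 0 -1 0 0 -0 1; 0 0 -1 0 0 -0 1; 0 0 -1 0 0 -0 1; 0 0 -1 0 0 -0 1; 0 0 -1 0 0 -0 1; 0 0 -1 0 0 -0 1; 0 0 -0.99 0 0 -0 1
```

```bash
python3 -m jog '0 0 -1 0 0 0 1; 0 0 -1 0 0 0 1; 0 0 -1 0 0 0 1; 0 0 -1 0 0 0 1; 0 0 -1 0 0 0 1; 0 0 0 0 0 0 -1; 0 0 0 0 0 0 -1; 0 0 0 0 0 0 -1';python3 -m jog '0 0 0 0 0 0 -1;0 0 0 0 0 0 -1;0 0 0 0 0 0 -1'; python3 plan.py 0.4962 -0.2124 0.031 -57 1
```

```text
clock: 7.82
tool_pos: [0.4959, -0.2118, 0.0322]
orientation: [-180.0, -0.0, -74.2]
force: [0.4, 0.0, -0.1]
opening: 0.0635
clock: 8.2
tool_pos: [0.4956, -0.2111, 0.0321]
orientation: [180.0, 0.0, -74.1]
force: [-1.0, 5.4, 2.5]
opening: 0.0472
t 8.2 at [ 0.4956 -0.2111  0.0321] [ 1.7999e+02  5.0000e-02 -7.4140e+01] F [-1.   5.4  2.5] op 0.0472 j [ -2.  20. -30.  -0. -40. 108.]
0 0 -1 0.04 -0 0.03 1; 0 0 -1 -0 -0 -0 1; 0 0 -0.99 -0 -0.01 -0 1
```

Turn 0.4 rad, open, rise and look.

```bash
python3 -m jog '0 0 1 0 0 0 -1; 0 0 1 0 0 0 -1; 0 0 1 0 0 0 -1; 0 0 1 0 0 0 -1; 0 0 0 0 0 0 -1; 0 0 0 0 0 0 1; 0 0 0 0 0 0 1; 0 0 0 0 0 0 1';python3 -m jog '0 0 0 0 0 0 1;0 0 0 0 0 -0.9 1; 0 0 0 0 0 -1 1; 0 0 0 0 0 -1 1; 0 0 0 0 0 -1 1; 0 0 0 -0.3 1 -1 1; 0 0 0 -0.3 1 0 1; 0 0 0 0 0 0 1'; python3 plan.py 0.4962 -0.2124 0.2 -57 1;  python3 - <<'E'
from h import *
for n in("scene","top"):
    p,d=vision.snapshot(n)
    np.savez(f'pics/{n}2.npz',p=p,d=d)
    a=p[160:260,170:310] if n=='scene' else p[150:240,260:360]
    cv2.imwrite(f'pics/{n}2.png',cv2.resize(a[:,:,::-1],None,fx=5,fy=5,interpolation=cv2.INTER_CUBIC)[:600])
E
```

```text
clock: 9.2
tool_pos: [0.4959, -0.2119, 0.0322]
orientation: [-180.0, -0.0, -97.0]
force: [-0.7, 0.0, 0.3]
opening: 0.0716
clock: 10.2
tool_pos: [0.4174, -0.1775, 0.2291]
orientation: [-179.9, 0.1, -97.0]
force: [0.8, -1.0, -0.1]
opening: 0.0876
t 10.2 at [ 0.4174 -0.1775  0.2291] [-1.7988e+02  5.0000e-02 -9.7010e+01] F [ 0.8 -1.  -0.1] op 0.0876 j [  2.  -1. -26.  -0. -65.  81.]
0 0 -1 0.3 -1 0.35 1; 0 0 -1 0.42 -1 0.37 1; 0 0 -1 0.01 -0.02 0.01 1; 0 0 -1 0 -0 -0 1; 0 0 -1 0 -0 -0 1; 0 0 -1 0 -0 -0 1; 0 0 -0.98 0 -0 -0 1
```

View pics/top2.png

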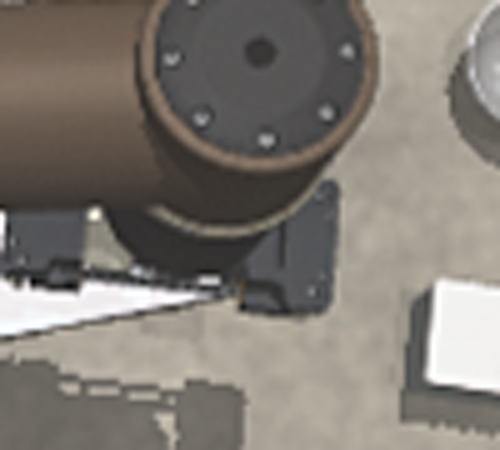

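View pics/scene2.png

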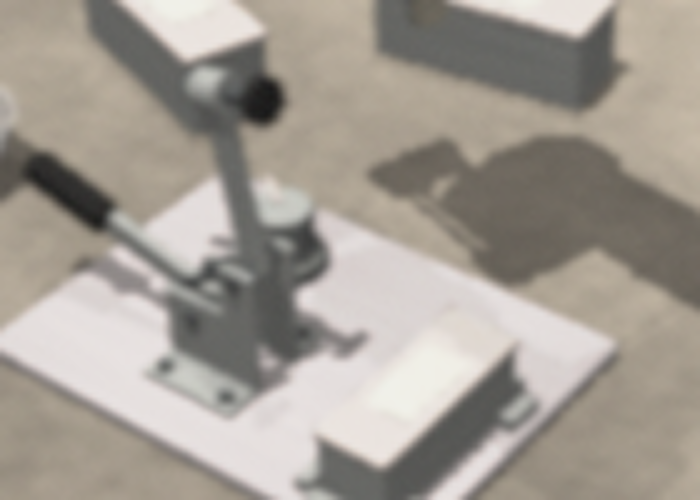

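```bash
python3 -c "
from h import *;print(F(0,-.187,.079))"; python3 plan.py 0.6202 -0.309 0.2 -169.85 1
```

```text
[ 0.62015422 -0.30907341  0.079     ]
t 10.3 at [ 0.4195 -0.1781  0.2287] [-1.7992e+02  1.0000e-02 -9.7010e+01] F [0.7 0.5 1.2] op 0.0877 j [  2.  -1. -25.   0. -65.  81.]
0 0 1 0.49 -1 0.13 1; 0 0 1 0.37 -1 0.13 1; 0 0 1 0.26 -1 0.12 1; 0 0 1 0.16 -1 0.12 1; 0 0 1 0.06 -1 0.12 1; 0 0 1 -0.04 -0.76 0.1 1; 0 0 1 0 -0 -0 1; 0 0 1 0 -0 -0 1
0 0 1 -0 -0 -0 1; 0 0 1 -0 -0 -0 1; 0 0 1 -0 -0 -0 1; 0 0 1 -0 -0 -0 1; 0 0 0.71 -0 -0 -0 1
```

```bash
python3 -m jog '0 0 1 0.49 -1 0.13 1; 0 0 1 0.37 -1 0.13 1; 0 0 1 0.26 -1 0.12 1; 0 0 1 0.16 -1 0.12 1; 0 0 1 0.06 -1 0.12 1; 0 0 1 -0.04 -0.76 0.1 1; 0 0 1 0 0 0 1; 0 0 1 0 0 0 1'; python3 -m jog '0 0 1 0 0 0 1; 0 0 1 0 0 0 1; 0 0 1 0 0 0 1; 0 0 1 0 0 0 1; 0 0 0.71 0 0 0 1; 0 0 0 0 0 0 1'; python3 plan.py 0.6202 -0.309 0.079 -169.85 1; python3 - <<'E'
from h import *
for n in("scene","top"):
    p,d=vision.snapshot(n)
    np.savez(f'pics/{n}3.npz',p=p,d=d)
    a=p[140:260,140:300] if n=='scene' else p[130:230,240:360]
    cv2.imwrite(f'pics/{n}3.png',cv2.resize(a[:,:,::-1],None,fx=5,fy=5,interpolation=cv2.INTER_CUBIC)[:600])
E
```

```text
clock: 11.3
tool_pos: [0.6206, -0.3099, 0.197]
orientation: [179.9, -0.1, -143.1]
force: [-0.6, 1.0, 0.1]
opening: 0.0876
clock: 12.05
tool_pos: [0.6204, -0.3095, 0.198]
orientation: [180.0, -0.1, -169.9]
force: [-0.1, 0.2, 0.0]
opening: 0.0873
t 12.05 at [ 0.6204 -0.3095  0.198 ] [ 1.7997e+02 -9.0000e-02 -1.6985e+02] F [-0.1  0.2  0. ] op 0.0873 j [-10.  23.   1.   0. -68.  21.]
0 0 -0 0 0 1 1; 0 0 -0 0 0.01 1 1; 0 0 -0 0 0 0.97 1
```

View pics/top3.png

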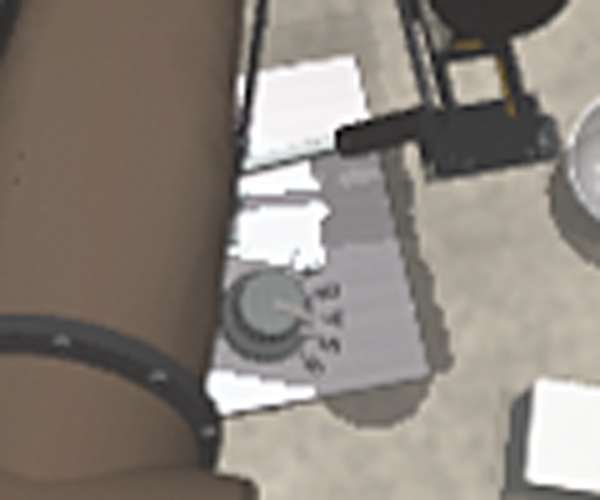

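View pics/scene3.png

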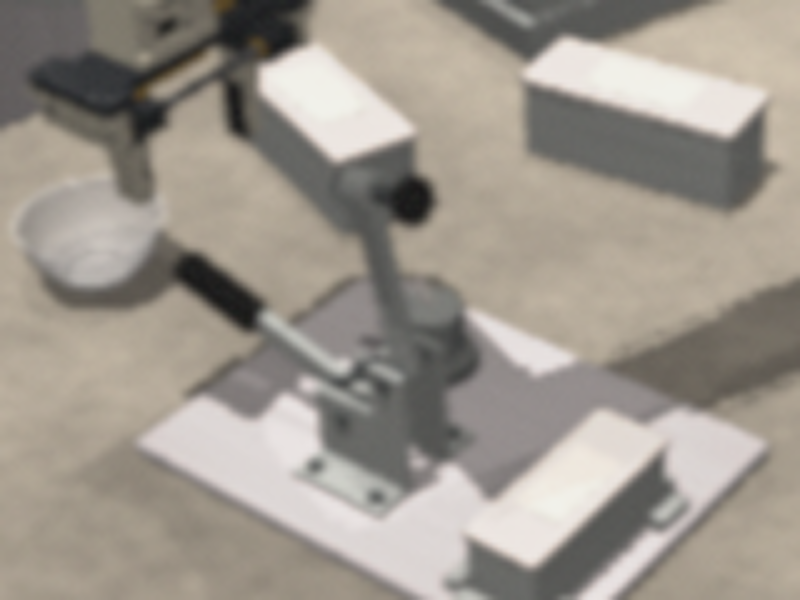

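```bash
python3 - <<'E'
from ov import *
im=np.load('pics/top3.npz')['p'];x0,y0,f=280,170,10
a=cv2.resize(im[y0:220,x0:330,::-1],None,fx=f,fy=f,interpolation=cv2.INTER_CUBIC)
q=lambda v:tuple(np.round((proj('top',v)-[x0,y0]+.5)*f).astype(int))
for k in range(6):
    b=1.0-.4*k; dx,dy=np.sin(b),-np.cos(b)
    cv2.line(a,q(F(-.105+.024*dx,-.07+.024*dy,.066)),q(F(-.105+.034*dx,-.07+.034*dy,.066)),(0,0,255) if k==4 else (255,0,0),1)
cv2.circle(a,q(F(-.105,-.07,.066)),3,(0,0,255),1)
cv2.imwrite('pics/ptr.png',a)
E
```

```text
(no output)
```

View pics/ptr.png

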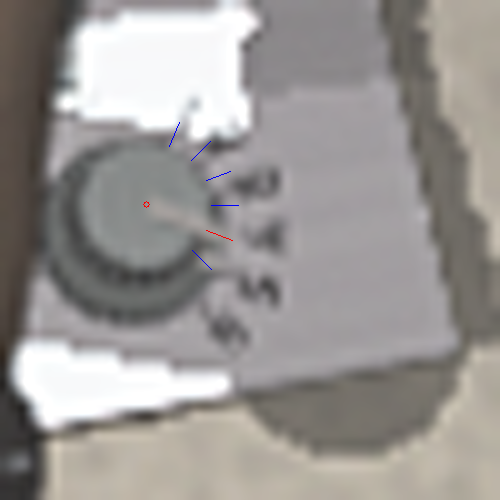

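The stripe runs from (146,204) to (225,238) and matches the red line predicted for number 5. Now I descend on the handle grip.

```bash
python3 -m jog '0 0 0 0 0 1 1; 0 0 0 0 0.01 1 1; 0 0 0 0 0 0.95 1; 0 0 0 0 0 0 -1; 0 0 0 0 0 0 -1; 0 0 0 0 0 0 -1; 0 0 0 0 0 0 -1; 0 0 0 0 0 0 -1'; python3 -m jog '0 0 0 0 0 0 -1; 0 0 0 0 0 0 -1'; python3 plan.py 0.6202 -0.309 0.079 -169.85 1
```

```text
clock: 13.15
tool_pos: [0.6203, -0.3087, 0.0823]
orientation: [-180.0, 0.1, -169.9]
force: [0.2, -0.4, 0.8]
opening: 0.0429
clock: 13.4
tool_pos: [0.6208, -0.3085, 0.0816]
orientation: [-180.0, 0.1, -169.8]
force: [1.9, 2.3, -0.5]
opening: 0.024
t 13.4 at [ 0.6208 -0.3085  0.0816] [-1.7998e+02  1.0000e-01 -1.6985e+02] F [ 1.9  2.3 -0.5] op 0.024 j [-10.  29.  -7.  -0. -55.  21.]
0 0 0 0.02 -0.01 0.06 1
```

```bash
python3 -c "
import numpy as np
t=np.linspace(0,1.62,17);f=np.radians(74.3)-t
y=-.15*np.sin(f);z=.15*np.cos(f)
for a,b in zip(np.diff(y),np.diff(z)): print('0 0 0 0 %.2f %.2f -1;'%(a/.04,-b/.04),end=' ')
"
```

```text
0 0 0 0 0.12 -0.36 -1; 0 0 0 0 0.16 -0.35 -1; 0 0 0 0 0.19 -0.33 -1; 0 0 0 0 0.22 -0.31 -1; 0 0 0 0 0.25 -0.28 -1; 0 0 0 0 0.28 -0.26 -1; 0 0 0 0 0.30 -0.23 -1; 0 0 0 0 0.33 -0.19 -1; 0 0 0 0 0.34 -0.16 -1; 0 0 0 0 0.36 -0.12 -1; 0 0 0 0 0.37 -0.09 -1; 0 0 0 0 0.38 -0.05 -1; 0 0 0 0 0.38 -0.01 -1; 0 0 0 0 0.38 0.03 -1; 0 0 0 0 0.37 0.06 -1; 0 0 0 0 0.37 0.10 -1;
```

```bash
python3 -m jog '0 0 0 0 0.12 -0.36 -1; 0 0 0 0 0.16 -0.35 -1; 0 0 0 0 0.19 -0.33 -1; 0 0 0 0 0.22 -0.31 -1; 0 0 0 0 0.25 -0.28 -1; 0 0 0 0 0.28 -0.26 -1; 0 0 0 0 0.30 -0.23 -1; 0 0 0 0 0.33 -0.19 -1'; python3 -m jog '0 0 0 0 0 0 -1';python3 - <<'E'
from h import *
o=ctrl.get_obs();p=o['tool_pos'];h=F(0,-.042,.059);d=p+[0,0,.019]-h
yd=d[0]*-np.sin(TH)+d[1]*np.cos(TH);print(yd,d[2],np.hypot(yd,d[2]),'angle',np.radians(75)+np.arctan2(yd,d[2]),o['force'],o['opening'])
p,dd=vision.snapshot('scene')
cv2.imwrite('pics/s4.png',cv2.resize(p[110:260,140:300,::-1],None,fx=4,fy=4,interpolation=cv2.INTER_CUBIC))
E
```

```text
clock: 14.4
tool_pos: [0.6076, -0.235, 0.1747]
orientation: [-180.0, 0.1, -169.8]
force: [6.8, 0.5, -5.9]
opening: 0.0238
clock: 14.52
tool_pos: [0.6074, -0.2342, 0.1752]
orientation: [180.0, 0.1, -169.8]
force: [5.0, 3.0, -0.3]
opening: 0.0238
-0.06908100502985945 0.13515099969414293 0.15178266690983425 angle 0.8364775499452224 [ 4.96444949  3.00169576 -0.26812398] 0.023810113580421507
```

View pics/s4.png

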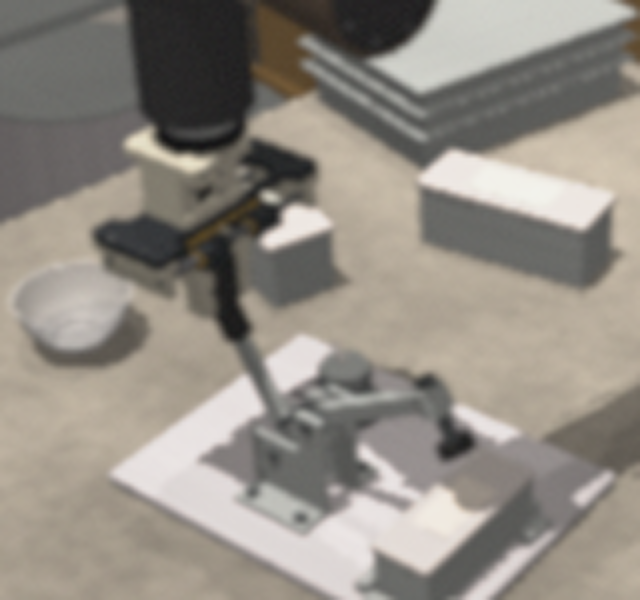

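```bash
python3 -m jog '0 0 0 0 0.34 -0.16 -1; 0 0 0 0 0.36 -0.12 -1; 0 0 0 0 0.37 -0.09 -1; 0 0 0 0 0.38 -0.05 -1; 0 0 0 0 0.38 -0.01 -1; 0 0 0 0 0.38 0.03 -1; 0 0 0 0 0.37 0.06 -1; 0 0 0 0 0.25 0.07 -1'; python3 -m jog '0 0 0 0 0 0 -1';cat > ang.py <<'E'
from h import *
o=ctrl.get_obs();p=o['tool_pos'];h=F(0,-.042,.059);d=p+[0,0,.019]-h
yd=d[0]*-np.sin(TH)+d[1]*np.cos(TH);print(yd,d[2],np.hypot(yd,d[2]),'angle',np.radians(75)+np.arctan2(yd,d[2]),o['force'],o['opening'])
E
python3 ang.py
```

```text
clock: 15.58
tool_pos: [0.5878, -0.1246, 0.1877]
orientation: [-179.8, 0.2, -169.8]
force: [-0.3, -0.7, 10.5]
opening: 0.0238
clock: 15.7
tool_pos: [0.5877, -0.124, 0.1875]
orientation: [-179.9, 0.2, -169.8]
force: [0.5, 1.2, 10.4]
opening: 0.0238
0.04291141910510552 0.14751289119760513 0.1536276113174012 angle 1.592083836768884 [ 0.51205618  1.24485611 10.35634526] 0.023815980611841495
```

```bash
python3 -m jog '0 0 0 0 0.1 0.05 -1; 0 0 0 0 0.05 0.02 -1; 0 0 0 0 0 0 -1'; python3 ang.py; python3 - <<'E'
from h import *
p,dd=vision.snapshot('scene')
cv2.imwrite('pics/s5.png',cv2.resize(p[110:260,140:300,::-1],None,fx=4,fy=4,interpolation=cv2.INTER_CUBIC))
E
```

```text
clock: 16.08
tool_pos: [0.5868, -0.1186, 0.1858]
orientation: [-179.9, 0.2, -169.8]
force: [-1.5, 2.5, 15.1]
opening: 0.0239
0.0483742900814907 0.14575346913793544 0.15357130495841764 angle 1.6294489895122188 [-1.50118677  2.50192781 15.11013189] 0.023856291397421948
```

View pics/s5.png

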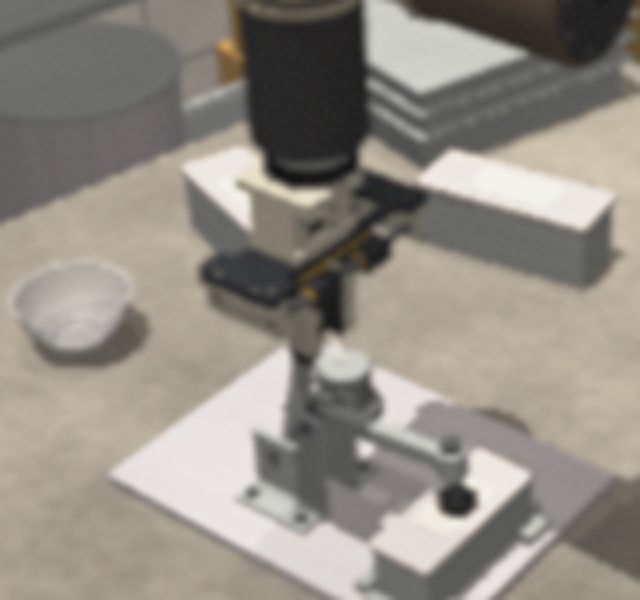

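```bash
python3 -m jog '0 0 0 0 0.12 -0.03 -1; 0 0 0 0 0.1 0 -1; 0 0 0 0 0 0 -1'; python3 ang.py
```

```text
clock: 16.5
tool_pos: [0.5851, -0.1096, 0.1835]
orientation: [-180.0, 0.1, -169.8]
force: [7.2, -1.9, -3.0]
opening: 0.0237
0.05753720595780437 0.1434654917719009 0.15457321048223124 angle 1.6904103852349983 [ 7.1935619  -1.85894158 -3.04526183] 0.02374794331916512
```

```bash
python3 - <<'E'
from h import *
p,dd=vision.snapshot('scene')
cv2.imwrite('pics/s6.png',cv2.resize(p[150:250,170:280,::-1],None,fx=6,fy=6,interpolation=cv2.INTER_CUBIC))
E
```

```text
(no output)
```

View pics/s6.png

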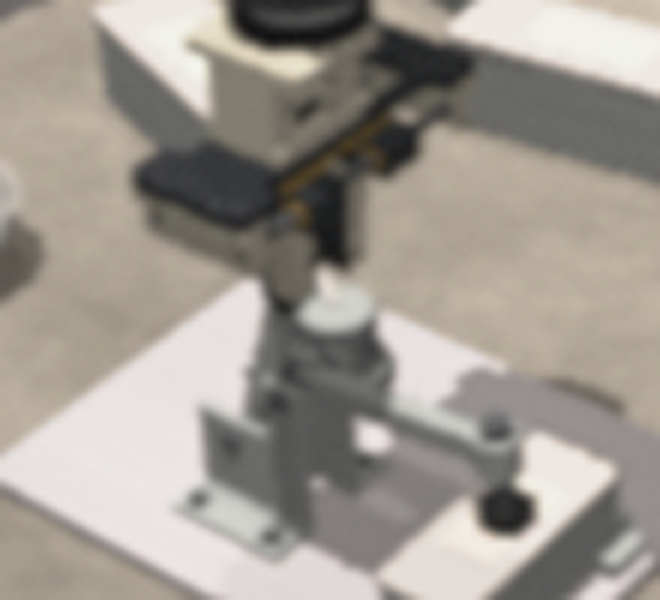

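```bash
cat > rod.py <<'E'
from h import *
for n in('scene','top'):
    p,d=vision.snapshot(n);W=cloud(n,d)
    c,s=np.cos(TH),np.sin(TH);X=W[...,:2]-O
    fx=c*X[...,0]+s*X[...,1];fy=-s*X[...,0]+c*X[...,1];z=W[...,2]
    for z0 in np.arange(.08,.26,.01):
        m=(abs(fx)<.02)&(fy>-.25)&(fy<.06)&(z>=z0)&(z<z0+.01)
        if m.sum()>0: print(n,'%.2f'%z0,m.sum(),'fy',np.round(np.percentile(fy[m],[5,50,95]),3),'fx',np.round(np.median(fx[m]),3),'rgb',np.median(p[m],0))
E
python3 rod.py
```

```text
scene 0.08 6 fy [-0.04  -0.032  0.004] fx 0.009 rgb [108.  108.  105.5]
scene 0.09 7 fy [-0.039 -0.034  0.004] fx 0.005 rgb [123. 122. 119.]
scene 0.10 25 fy [-0.035  0.016  0.05 ] fx 0.006 rgb [90. 90. 88.]
scene 0.11 85 fy [-0.025  0.013  0.054] fx 0.005 rgb [91. 92. 90.]
scene 0.12 60 fy [-0.026  0.005  0.053] fx 0.004 rgb [95.5 96.  93.5]
scene 0.13 13 fy [-0.027 -0.017 -0.004] fx 0.003 rgb [102. 103. 100.]
scene 0.14 15 fy [-0.024 -0.011 -0.005] fx 0.004 rgb [95. 94. 91.]
scene 0.15 6 fy [-0.018 -0.008 -0.002] fx 0.003 rgb [82.  81.5 79. ]
scene 0.16 14 fy [-0.019 -0.007  0.003] fx 0.009 rgb [77.5 74.5 72.5]
scene 0.17 4 fy [-0.021 -0.017 -0.012] fx 0.008 rgb [110.5 106.  101.5]
scene 0.18 9 fy [0.006 0.023 0.026] fx -0.015 rgb [114. 108.  98.]
scene 0.19 20 fy [0.01  0.023 0.028] fx -0.012 rgb [62.5 60.  55.5]
scene 0.20 17 fy [0.013 0.022 0.028] fx -0.011 rgb [43. 40. 38.]
scene 0.21 17 fy [0.014 0.022 0.027] fx -0.011 rgb [54. 52. 49.]
scene 0.22 9 fy [0.024 0.026 0.028] fx -0.015 rgb [92. 88. 80.]
scene 0.23 2 fy [0.026 0.027 0.027] fx -0.019 rgb [89.5 86.  78. ]
scene 0.24 3 fy [0.013 0.017 0.021] fx -0.016 rgb [76. 72. 64.]
scene 0.25 15 fy [0.018 0.041 0.054] fx -0.017 rgb [78. 70. 58.]
top 0.08 2 fy [-0.043 -0.043 -0.043] fx -0.006 rgb [95.5 98.  98. ]
top 0.09 4 fy [-0.04  -0.025 -0.022] fx -0.007 rgb [94.5 97.  98.5]
top 0.10 9 fy [-0.025 -0.013  0.057] fx -0.008 rgb [117. 120. 120.]
top 0.11 17 fy [-0.009  0.041  0.058] fx -0.009 rgb [98. 98. 99.]
top 0.12 17 fy [-0.005  0.048  0.058] fx -0.005 rgb [100. 104. 103.]
top 0.25 1 fy [0.052 0.052 0.052] fx 0.015 rgb [109. 106.  99.]
```

```bash
python3 -m jog '0 0 0 0 0 0 1; 0 0 0 0 0 0 1; 0 0 0 0 0 0 0.3; 0 0 0 0 -0.33 0 0.2; 0 0 0 0 0 0 0'; python3 ang.py; python3 rod.py|grep -E 'scene 0.1[3-8]'
```

```text
clock: 17.27
tool_pos: [0.5867, -0.1237, 0.1829]
orientation: [-180.0, -0.0, -169.9]
force: [0.0, -1.3, 0.7]
opening: 0.0471
0.04337753755050815 0.14288777711439826 0.14932691523178165 angle 1.603732753224536 [ 0.00544682 -1.3344973   0.6986083 ] 0.04714272103065538
scene 0.13 17 fy [-0.028 -0.014 -0.004] fx 0.003 rgb [89. 90. 87.]
scene 0.14 13 fy [-0.021 -0.009 -0.003] fx 0.004 rgb [86. 86. 84.]
scene 0.15 9 fy [-0.017 -0.003  0.003] fx 0.005 rgb [95. 96. 93.]
scene 0.16 11 fy [-0.006  0.003  0.007] fx 0.009 rgb [52. 52. 50.]
scene 0.17 9 fy [0.001 0.006 0.009] fx 0.008 rgb [40. 40. 39.]
scene 0.18 13 fy [-0.001  0.009  0.012] fx 0.008 rgb [57. 54. 51.]
```

```bash
python3 -m jog '0 0 0 0 0 0 -1; 0 0 0 0 0 0 -1; 0 0 0 0 0 0 -1; 0 0 0 0 0 0 -1'; python3 ang.py; python3 -c "
import numpy as np
t=np.linspace(1.60,-.02,17);f=np.radians(75)-t
y=-.15*np.sin(f);z=.15*np.cos(f)
for a,b in zip(np.diff(y),np.diff(z)): print('0 0 0 0 %.2f %.2f -1;'%(a/.04,-b/.04),end=' ')
"
```

```text
clock: 17.88
tool_pos: [0.5874, -0.1226, 0.183]
orientation: [-180.0, 0.1, -169.8]
force: [4.4, -0.1, -1.6]
opening: 0.024
0.04436740915565126 0.14299793590353813 0.14972266584541355 angle 1.6098453432004272 [ 4.44256392 -0.10574154 -1.62556683] 0.024003767950142012
0 0 0 0 -0.37 -0.09 -1; 0 0 0 0 -0.38 -0.05 -1; 0 0 0 0 -0.38 -0.01 -1; 0 0 0 0 -0.38 0.02 -1; 0 0 0 0 -0.37 0.06 -1; 0 0 0 0 -0.37 0.10 -1; 0 0 0 0 -0.35 0.14 -1; 0 0 0 0 -0.34 0.17 -1; 0 0 0 0 -0.32 0.20 -1; 0 0 0 0 -0.30 0.24 -1; 0 0 0 0 -0.27 0.26 -1; 0 0 0 0 -0.24 0.29 -1; 0 0 0 0 -0.21 0.31 -1; 0 0 0 0 -0.18 0.33 -1; 0 0 0 0 -0.15 0.35 -1; 0 0 0 0 -0.11 0.36 -1;
```

```bash
python3 -m jog '0 0 0 0 -0.37 -0.09 -1; 0 0 0 0 -0.38 -0.05 -1; 0 0 0 0 -0.38 -0.01 -1; 0 0 0 0 -0.38 0.02 -1; 0 0 0 0 -0.37 0.06 -1; 0 0 0 0 -0.37 0.10 -1; 0 0 0 0 -0.35 0.14 -1; 0 0 0 0 -0.34 0.17 -1'; python3 ang.py; python3 -m jog '0 0 0 0 -0.32 0.20 -1; 0 0 0 0 -0.30 0.24 -1; 0 0 0 0 -0.27 0.26 -1; 0 0 0 0 -0.24 0.29 -1; 0 0 0 0 -0.21 0.31 -1; 0 0 0 0 -0.18 0.33 -1; 0 0 0 0 -0.15 0.35 -1; 0 0 0 0 -0.11 0.36 -1'; python3 -m jog '0 0 0 0 0 0 -1'; python3 ang.py
```

```text
clock: 18.88
tool_pos: [0.6084, -0.2392, 0.1704]
orientation: [-180.0, 0.1, -169.8]
force: [3.2, 2.5, 5.1]
opening: 0.0238
-0.07415904660871428 0.13038791232846395 0.1500019062388497 angle 0.7918670455106491 [3.18073689 2.51001574 5.0731897 ] 0.023820621025882872
clock: 19.88
tool_pos: [0.622, -0.3142, 0.079]
orientation: [-179.6, 0.2, -169.8]
force: [2.4, -17.1, 8.6]
opening: 0.0239
clock: 20.0
tool_pos: [0.6221, -0.3143, 0.078]
orientation: [-179.6, 0.2, -169.8]
force: [3.5, -19.0, 6.8]
opening: 0.0237
-0.15051781879611703 0.03798535826656871 0.1552369196350543 angle -0.01459652786189225 [  3.51618075 -19.03647756   6.84771091] 0.0236675088733089
```

```bash
python3 -m jog '0 0 0 0 0 0.08 -1; 0 0 0 0 0 0.05 -1'; python3 ang.py; python3 -m jog '0 0 0 0 0 0 1; 0 0 0 0 0 0 1; 0 0 0 0 0 0 1; 0 0 0 0 0 0 1'; python3 ang.py; python3 - <<'E'
from h import *
p,dd=vision.snapshot('scene')
cv2.imwrite('pics/s7.png',cv2.resize(p[110:260,140:300,::-1],None,fx=4,fy=4,interpolation=cv2.INTER_CUBIC))
E
```

```text
clock: 20.25
tool_pos: [0.6223, -0.3153, 0.0744]
orientation: [-179.5, 0.2, -169.8]
force: [2.0, -24.1, 9.9]
opening: 0.0238
-0.151489554056408 0.0343606092832565 0.15533749212127113 angle -0.03875489803251608 [  1.95143023 -24.14211436   9.86752551] 0.023837362136863226
clock: 20.75
tool_pos: [0.6199, -0.3083, 0.0703]
orientation: [180.0, -0.0, -169.8]
force: [-0.2, 0.9, -0.0]
opening: 0.0581
-0.14416306364304884 0.03029972371939925 0.14731280384413867 angle -0.054637918150740594 [-0.17811832  0.9147151  -0.02521303] 0.058089875165466015
```

View pics/s7.png

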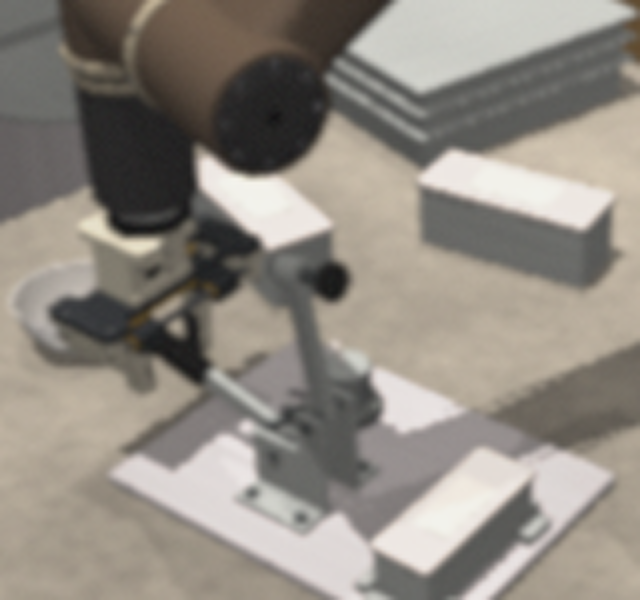

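```bash
python3 -m jog '0 0 0 0 0 0 1;0 0 0 0 0 -1 1; 0 0 0 0 0 -1 1; 0 0 0 0 0 -1 1; 0 0 0 0 0 -1 1; 0 0 0 0 0 -1 1; 0 0 0 0 0 -1 1; 0 0 0 0 0 -0.2 1';  python3 plan.py 0.5625 0.009 0.315 -79.85 1
```

```text
clock: 21.8
tool_pos: [0.6209, -0.3091, 0.3224]
orientation: [-179.8, 0.3, -169.8]
force: [0.1, 0.4, -0.6]
opening: 0.0876
t 21.8 at [ 0.6209 -0.3091  0.3224] [-179.84    0.28 -169.84] F [ 0.1  0.4 -0.6] op 0.0876 j [-10.  20.  12.   0. -82.  21.]
0 0 -1 0 1 0.02 1; 0 0 -1 -0.1 1 0.02 1; 0 0 -1 -0.2 1 0.02 1; 0 0 -1 -0.3 1 0.03 1; 0 0 -1 -0.42 1 0.03 1; 0 0 -1 -0.54 1 0.03 1; 0 0 -1 -0.67 1 0.02 1; 0 0 -1 -0.38 0.45 0.02 1
0 0 -1 0 0 -0 1; 0 0 -1 0 0 -0 1; 0 0 -1 0 0.01 -0 1; 0 0 -1 0 -0 -0 1; 0 0 -1 0 -0 -0 1; 0 0 -1 0 -0 -0 1; 0 0 -1 0 -0 -0 1; 0 0 -0.71 0 -0 -0 1
```

```bash
python3 -m jog '0 0 -1 0 1 0.02 1; 0 0 -1 -0.1 1 0.02 1; 0 0 -1 -0.2 1 0.02 1; 0 0 -1 -0.3 1 0.03 1; 0 0 -1 -0.42 1 0.03 1; 0 0 -1 -0.54 1 0.03 1; 0 0 -1 -0.67 1 0.02 1; 0 0 -1 -0.38 0.45 0.02 1';  python3 -m jog '0 0 -1 0 0 0 1; 0 0 -1 0 0 0 1; 0 0 -1 0 0.01 0 1; 0 0 -1 0 0 0 1; 0 0 -1 0 0 0 1; 0 0 -1 0 0 0 1; 0 0 -1 0 0 0 1; 0 0 -0.71 0 0 0 1'; python3 plan.py 0.5625 0.009 0.031 -79.85 1; python3 - <<'E'
from h import *
for n in("scene","top"):
    p,d=vision.snapshot(n)
    np.savez(f'pics/{n}8.npz',p=p,d=d)
    a=p[110:270,150:310] if n=='scene' else p[110:250,200:340]
    cv2.imwrite(f'pics/{n}8.png',cv2.resize(a[:,:,::-1],None,fx=3.7,fy=3.7,interpolation=cv2.INTER_CUBIC)[:600])
for b in nets.boxes_of('food_box','scene'): print(b['location'],b['score'])
W=cloud('scene',np.load('pics/scene8.npz')['d']);z=W[...,2]
c,s=np.cos(TH),np.sin(TH);X=W[...,:2]-O
fx=c*X[...,0]+s*X[...,1];fy=-s*X[...,0]+c*X[...,1]
m=(z>.068)&(z<.08)&(abs(fx)<.11)&(abs(fy-.135)<.06)
r=cv2.minAreaRect(np.stack([fx,fy],-1)[m].astype(np.float32)*1000);print(r)
E
```

```text
clock: 22.8
tool_pos: [0.5609, 0.0115, 0.3105]
orientation: [180.0, -0.0, -123.7]
force: [0.8, 0.5, -1.3]
opening: 0.0876
clock: 23.8
tool_pos: [0.5611, 0.0096, 0.3103]
orientation: [179.9, 0.0, -79.7]
force: [-0.4, 0.4, 0.1]
opening: 0.0878
t 23.8 at [0.5611 0.0096 0.3103] [ 1.7994e+02  1.0000e-02 -7.9690e+01] F [-0.4  0.4  0.1] op 0.0878 j [ 21.   7.  -6.  -0. -77.  79.]
0 0 0.03 0 -0 1 1; 0 0 -0 0 -0.01 1 1; 0 0 -0 0 -0 1 1; 0 0 -0 0.01 -0.01 1 1; 0 0 -0 0 -0 1 1; 0 0 -0 0.01 -0.01 1 1; 0 0 -0 0 -0 0.98 1
[0.5817, 0.0226, 0.0716] 0.67
[0.1964, -0.249, 0.048] 0.66
[0.409, -0.4723, 0.0781] 0.6
((1.8237991333007812, 139.29934692382812), (61.341514587402344, 153.97874450683594), 89.16497039794922)
```

View pics/scene8.png

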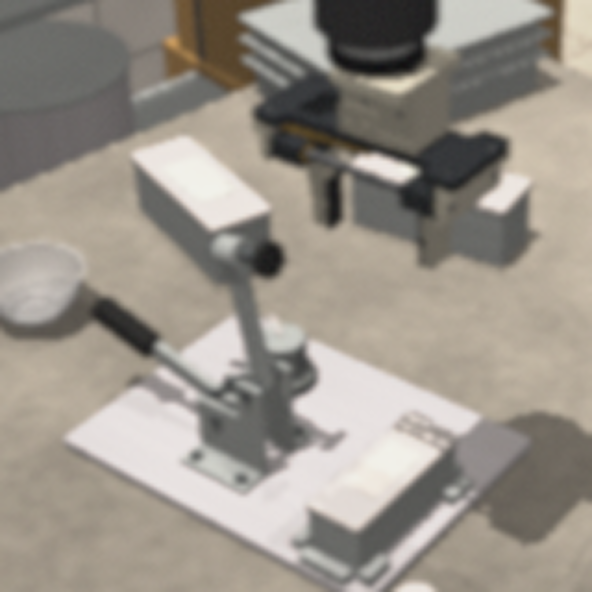

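View pics/top8.png

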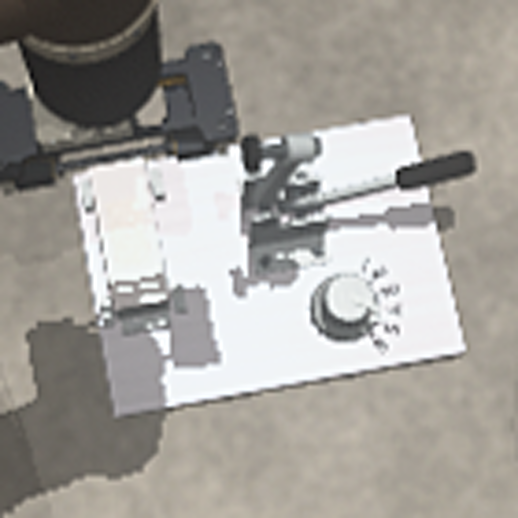

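```bash
python3 - <<'E'
from h import *
c,s=np.cos(TH),np.sin(TH)
for n in('scene','top'):
    W=cloud(n,np.load(f'pics/{n}8.npz')['d']);z=W[...,2]
    X=W[...,:2]-O
    fx=c*X[...,0]+s*X[...,1];fy=-s*X[...,0]+c*X[...,1]
    m=(z>.19)&(z<.29)&(abs(fx)<.05)&(fy<.06)&(fy>-.08)
    print(n,m.sum(),np.percentile(fy[m],[0,5,50,95,100]),np.percentile(fx[m],[2,98]),np.percentile(z[m],[2,98]))
    m=(z>.3)&(z<.47)&(abs(fx)<.12)&(fy>-.02)&(fy<.3)
    for z0 in np.arange(.3,.47,.02):
        k=m&(z>=z0)&(z<z0+.02)
        if k.sum(): print('hand %.2f'%z0,k.sum(),np.round(np.percentile(fy[k],[1,99]),3),np.round(np.percentile(fx[k],[1,99]),3))
E
```

```text
scene 231 [-0.0459664  -0.03300191 -0.0105744   0.02414831  0.02736741] [-0.01192706  0.0155126 ] [0.19366092 0.26621512]
hand 0.30 32 [0.079 0.197] [-0.011  0.011]
hand 0.32 98 [0.078 0.198] [-0.014  0.01 ]
hand 0.34 98 [0.074 0.201] [-0.012  0.011]
hand 0.36 41 [0.058 0.226] [-0.028  0.033]
hand 0.38 336 [0.052 0.227] [-0.037  0.038]
hand 0.40 621 [0.043 0.234] [-0.041  0.038]
hand 0.42 354 [0.046 0.233] [-0.035  0.036]
hand 0.44 179 [0.121 0.189] [-0.022  0.025]
hand 0.46 57 [0.134 0.189] [-0.034  0.037]
top 183 [-0.04604827 -0.04055627 -0.01322387  0.02179056  0.02408292] [-0.01621324  0.01200404] [0.19624422 0.26503171]
hand 0.30 4 [0.089 0.18 ] [-0.013  0.005]
hand 0.32 6 [0.086 0.185] [-0.016 -0.001]
hand 0.34 6 [0.089 0.176] [-0.015  0.004]
hand 0.36 7 [0.052 0.186] [-0.042  0.002]
hand 0.38 281 [0.051 0.219] [-0.043  0.035]
hand 0.40 785 [0.041 0.232] [-0.042  0.034]
hand 0.42 125 [0.042 0.23 ] [-0.041  0.033]
hand 0.46 17 [0.119 0.183] [-0.042 -0.035]
```

```bash
python3 -m jog '0 0 0.02 0 0 1 1; 0 0 0 0 -0.01 1 1; 0 0 0 0 0 1 1; 0 0 0 0.01 -0.01 1 1; 0 0 0 0 0 1 1; 0 0 0 0.01 -0.01 1 1; 0 0 0 0 0 0.95 1; 0 0 0 0 0 0 1'; python3 plan.py 0.5625 0.009 0.031 -79.85 1; python3 -m jog '0 0 0 0 0 0 -1; 0 0 0 0 0 0 -1; 0 0 0 0 0 0 -1'; 
```

```text
clock: 24.95
tool_pos: [0.5605, 0.0083, 0.0303]
orientation: [179.6, -0.0, -80.1]
force: [-0.3, -0.4, 1.1]
opening: 0.0881
t 24.95 at [0.5605 0.0083 0.0303] [ 1.7964e+02 -5.0000e-02 -8.0060e+01] F [-0.3 -0.4  1.1] op 0.0881 j [ 21.  22. -27.  -0. -42.  79.]
0 0 -0.04 -0.01 -0.05 -0.02 1
clock: 25.32
tool_pos: [0.5635, 0.0092, 0.0343]
orientation: [-179.9, 0.0, -80.0]
force: [-1.0, -0.5, -0.2]
opening: 0.0632
```

```bash
python3 -m jog '0 0 0 0 0 0 -1; 0 0 0 0 0 0 -1; 0 0 0 0 0 0 -1'; python3 plan.py 0.5625 0.009 0.031 -79.85 1
```

```text
clock: 25.7
tool_pos: [0.5635, 0.0096, 0.0341]
orientation: [-179.9, 0.0, -79.9]
force: [-2.3, 3.7, 7.6]
opening: 0.056
t 25.7 at [0.5635 0.0096 0.0341] [-1.7988e+02  3.0000e-02 -7.9950e+01] F [-2.3  3.7  7.6] op 0.056 j [ 21.  22. -27.  -0. -42.  79.]
0 0 -0.02 0.01 0.03 0.08 1
```

```bash
python3 -m jog '0 0 0 0 0 -0.2 -1; 0 0 0 0 0 -0.4 -1; 0 0 0 0 0 -0.6 -1; 0 0 0 0 0 -0.7 -1; 0 0 0 0 0 -0.6 -1; 0 0 0 0 0 -0.3 -1'; python3 plan.py 0.4513 0.348 0.145 -76.76 -1 0.8
```

```text
clock: 26.45
tool_pos: [0.5632, 0.009, 0.1469]
orientation: [-179.9, 0.0, -80.0]
force: [0.2, 0.6, -4.5]
opening: 0.0557
t 26.45 at [0.5632 0.009  0.1469] [-1.7988e+02  2.0000e-02 -7.9970e+01] F [ 0.2  0.6 -4.5] op 0.0557 j [ 21.  14. -20.   0. -56.  79.]
0 0 -0.56 -0.8 0.12 0 -1; 0 0 0 -0.8 0.07 0 -1; 0 0 0 -0.8 0.07 0.01 -1; 0 0 0 -0.8 0.07 0 -1; 0 0 0 -0.8 0.07 0.01 -1; 0 0 0 -0.8 0.07 0 -1; 0 0 0 -0.8 0.07 0.01 -1; 0 0 0 -0.8 0.07 0 -1
0 0 0 -0.8 0.07 0.01 -1; 0 0 0 -0.8 0.07 0 -1; 0 0 0 -0.8 0.07 0.01 -1; 0 0 0 -0.08 0.01 -0 -1
```

```bash
python3 -m jog '0 0 -0.3 -0.4 0.06 0 -1; 0 0 -0.26 -0.8 0.12 0 -1; 0 0 0 -0.8 0.07 0 -1; 0 0 0 -0.8 0.07 0.01 -1; 0 0 0 -0.8 0.07 0 -1; 0 0 0 -0.8 0.07 0.01 -1; 0 0 0 -0.8 0.07 0 -1; 0 0 0 -0.8 0.07 0.01 -1'; python3 -m jog '0 0 0 -0.8 0.07 0 -1; 0 0 0 -0.8 0.07 0.01 -1; 0 0 0 -0.8 0.07 0 -1; 0 0 0 -0.4 0.04 0.01 -1; 0 0 0 -0.1 0 0 -1; 0 0 0 0 0 0 -1';  python3 plan.py 0.4513 0.348 0.045 -76.76 -1; python3 - <<'E'
from h import *
for n in("scene","top"):
    p,d=vision.snapshot(n)
    cv2.imwrite(f'pics/{n}9.png',cv2.resize(p[:,:,::-1],(800,600),interpolation=cv2.INTER_CUBIC))
E
```

```text
clock: 27.45
tool_pos: [0.4845, 0.2387, 0.1427]
orientation: [179.9, -0.0, -76.7]
force: [0.3, -0.5, -4.6]
opening: 0.0556
clock: 28.2
tool_pos: [0.4494, 0.3479, 0.1425]
orientation: [180.0, -0.0, -76.7]
force: [0.5, -0.1, -4.9]
opening: 0.0558
t 28.2 at [0.4494 0.3479 0.1425] [ 1.7995e+02 -4.0000e-02 -7.6730e+01] F [ 0.5 -0.1 -4.9] op 0.0558 j [ 57.  15. -20.  -0. -56.  46.]
0 0 0 0 -0.02 1 -1; 0 0 0 0.01 -0.02 1 -1; 0 0 0 -0 -0.01 0.44 -1
```

View pics/scene9.png

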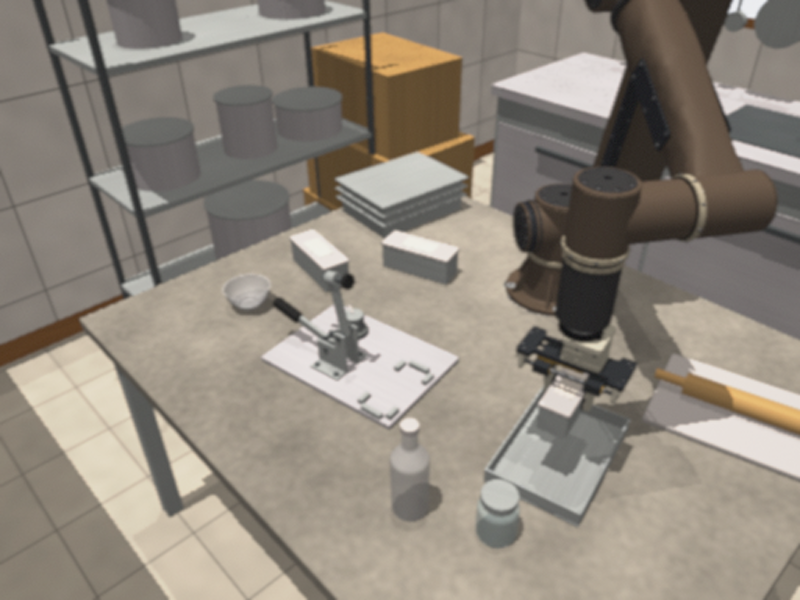

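View pics/top9.png

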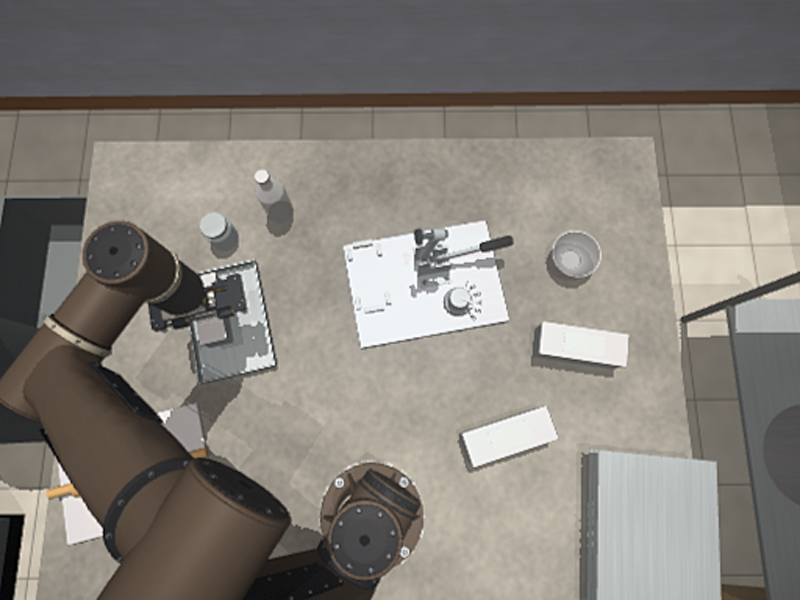

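```bash
python3 -m jog '0 0 0 0 -0.02 0.8 -1; 0 0 0 0.01 -0.02 0.8 -1; 0 0 0 0 -0.01 0.6 -1; 0 0 0 0 0 0.24 -1; 0 0 0 0 0 0.1 -1; 0 0 0 0 0 0.06 -1; 0 0 0 0 0 0 -1'; python3 plan.py 0.4513 0.348 0.0245 -76.76 -1
```

```text
clock: 29.18
tool_pos: [0.4521, 0.3487, 0.0396]
orientation: [-180.0, 0.0, -76.7]
force: [0.3, -0.7, -4.7]
opening: 0.056
t 29.18 at [0.4521 0.3487 0.0396] [-1.7995e+02  4.0000e-02 -7.6750e+01] F [ 0.3 -0.7 -4.7] op 0.056 j [ 57.  22. -26.   0. -43.  46.]
0 0 0 0.01 0.02 0.38 -1
```

```bash
python3 -m jog '0 0 0 0 0 0.12 -1; 0 0 0 0 0 0.08 -1; 0 0 0 0 0 0.05 -1; 0 0 0 0 0 0.04 -1; 0 0 0 0 0 0 -1'; python3 plan.py 0.4513 0.348 0.0245 -76.76 -1
```

```text
clock: 29.8
tool_pos: [0.4517, 0.3483, 0.0272]
orientation: [180.0, -0.0, -76.8]
force: [0.3, 1.2, -5.5]
opening: 0.0561
t 29.8 at [0.4517 0.3483 0.0272] [ 1.7999e+02 -1.0000e-02 -7.6760e+01] F [ 0.3  1.2 -5.5] op 0.0561 j [ 57.  23. -26.  -0. -41.  46.]
0 0 0 0.01 0.01 0.07 -1
```

```bash
python3 -m jog '0 0 0 0 0 0.04 -1; 0 0 0 0 0 0.03 -1; 0 0 0 0 0 0 -1'; python3 -m jog '0 0 0 0 0 0.03 -1; 0 0 0 0 0 0 -1'
```

```text
clock: 30.18
tool_pos: [0.4517, 0.3483, 0.0244]
orientation: [180.0, -0.0, -76.8]
force: [0.4, 0.3, -4.7]
opening: 0.0558
clock: 30.42
tool_pos: [0.4518, 0.3484, 0.0241]
orientation: [-180.0, 0.0, -76.7]
force: [-3.4, -1.9, 4.3]
opening: 0.0558
```

Contact: the vertical force went from -4.7 to +4.3 N. I release, rise and move away.

```bash
python3 -m jog '0 0 0 0 0 0 1; 0 0 0 0 0 0 1; 0 0 0 0 0 0 1; 0 0 0 0 0 0 1; 0 0 0 0 0 0 1; 0 0 0 0 0 0 1; 0 0 0 0 0 -0.5 1; 0 0 0 0 0 -1 1'; python3 -m jog '0 0 0 0 0 -1 1; 0 0 0 0 0 -1 1; 0 0 0 0 0 -1 1; 0 0 0 0 0 -1 1; 0 0 0 -0.2 1 0 1; 0 0 0 -0.2 1 0 1; 0 0 0 -0.2 0.6 0 1; 0 0 0 0 0 0 1'; python3 - <<'E'
from ov import *
for n in("scene","top"):
    p,d=vision.snapshot(n)
    np.savez(f'pics/{n}10.npz',p=p,d=d)
    cv2.imwrite(f'pics/{n}10.png',cv2.resize(p[:,:,::-1],(800,600),interpolation=cv2.INTER_CUBIC))
im=np.load('pics/top10.npz')['p'];x0,y0,f=280,170,10
a=cv2.resize(im[y0:220,x0:330,::-1],None,fx=f,fy=f,interpolation=cv2.INTER_CUBIC)
q=lambda v:tuple(np.round((proj('top',v)-[x0,y0]+.5)*f).astype(int))
for k in range(6):
    b=1.0-.4*k; dx,dy=np.sin(b),-np.cos(b)
    cv2.line(a,q(F(-.105+.024*dx,-.07+.024*dy,.066)),q(F(-.105+.034*dx,-.07+.034*dy,.066)),(0,0,255) if k==4 else (255,0,0),1)
cv2.imwrite('pics/ptr2.png',a)
for n in('top','scene'):
    d=np.load(f'pics/{n}10.npz')['d']
    W=cloud(n,d);z=W[...,2];m=(z>.05)&(z<.08)&(abs(W[...,0]-.45)<.12)&(abs(W[...,1]-.348)<.08)
    print(n,m.sum(),np.percentile(z[m],[5,50,95]) if m.any() else '',cv2.minAreaRect(W[m][:,:2].astype(np.float32)*1000) if m.any() else '')
    mm=m&(z>.058)
    if mm.sum()>20:
        A=np.c_[W[mm][:,:2],np.ones(mm.sum())];print('tilt',np.degrees(np.linalg.lstsq(A,z[mm],rcond=None)[0][:2]))
E
```

```text
clock: 31.42
tool_pos: [0.451, 0.3473, 0.0825]
orientation: [179.8, -0.1, -76.8]
force: [0.3, 1.5, -0.2]
opening: 0.0876
clock: 32.42
tool_pos: [0.3438, 0.3479, 0.2439]
orientation: [-180.0, 0.1, -76.6]
force: [0.5, -0.2, -0.7]
opening: 0.0874
top 480 [0.05720284 0.06268789 0.06723737] ((450.36822509765625, 346.00775146484375), (152.31951904296875, 59.448944091796875), 13.130337715148926)
tilt [-0.14828923 -0.4641489 ]
scene 833 [0.05812541 0.06527683 0.06851652] ((450.8845520019531, 348.19964599609375), (157.64199829101562, 58.94990539550781), 13.139195442199707)
tilt [-0.23204932  0.04959413]
```

View pics/scene10.png

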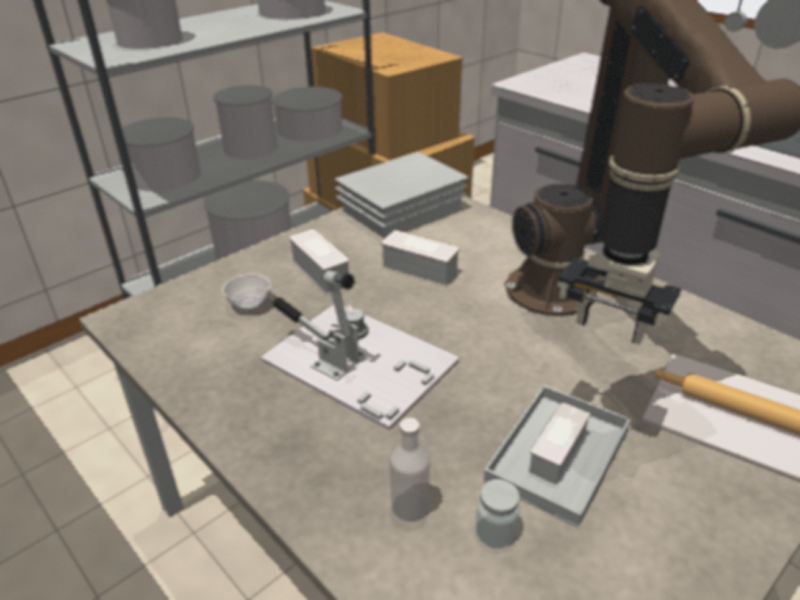

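View pics/top10.png

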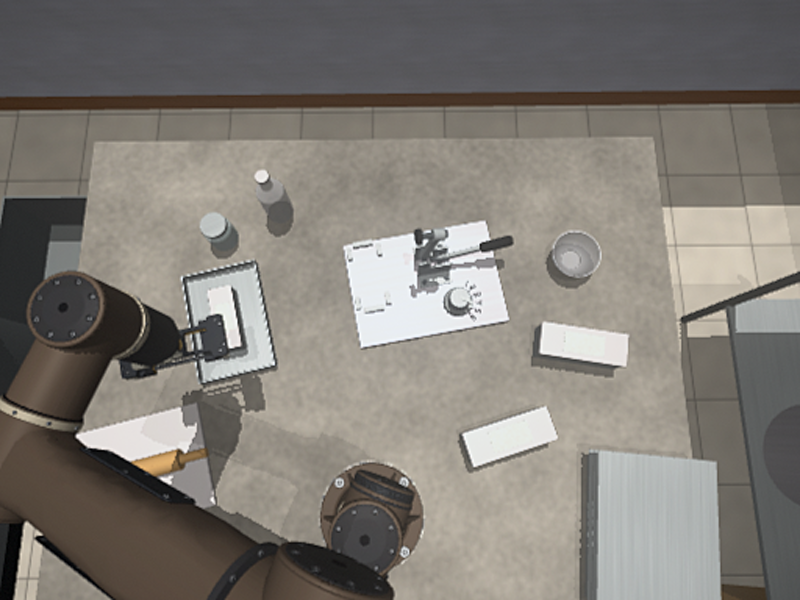

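View pics/ptr2.png

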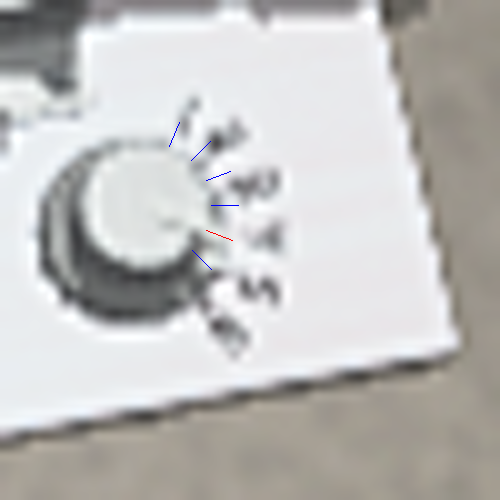

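```bash
python3 - <<'E'
from plant import ctrl
print(ctrl.close_job(), ctrl.get_obs()['clock'])
E
```

```text
the job is handed in; nothing more can be done
the job is handed in; nothing more can be done
```

The food box is marked with day 5 and standing in the steel tray; I handed the job in at about 32.5 s of the 67 s allowed.

**What I did:**
- **Sleeve:** I turned it from 2 to 5 in two strokes (0.8 + 0.4 rad).
- **Clamp:** I swung the handle over to its locked stop. The picture showed the stamp on the lid, and the handle stayed there when I let go. I then swung it back to the open stop.
- **Box:** I lifted it out by its 56 mm width and lowered it slowly into the tray. I let go once the wrist force showed contact of about 4 N.

**Last checks:**
- **Pointer:** it lines up with the position predicted for number 5.
- **Clamp:** the pictures show the handle back at its starting lean and the arm upright.
- **Box:** it is centred in the tray and flat to within about 0.5°. The lid's height (63–65 mm) fits the box standing on the tray floor.
- **Bystanders:** the bottle, bowl and jar look unmoved, and the hand is clear of everything.

**Disagreements and limits:**
- **Lock:** from the tool position alone, the handle angle read up to 1.69 rad, past the 1.6 stop. I took this as the fingers sliding on the grip, because the depth picture still put the handle roughly at the locked angle. I re-centred the grip before opening the clamp.
- **Stamp mark:** I saw no ink on the label, so the only evidence of stamping is the stamp's contact with the lid and the locked handle. The 4 to 5 N pressing force was not measured.

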